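# Clear the gluing jig and hold its spring jaw open at the mark

### The arm

A 7-joint arm with a two-finger parallel gripper is mounted at the origin on a cart in front of the work surface, level with it; the furniture and walls round the work are solid. World frame = base frame: x ahead of the robot, y to its left, z up, the work surface at z = 0. Lengths are in m, angles in degrees, forces in N, time in s.
With the tool pointing down it reaches from about 0.35 to 0.9 m from the base axis. Payload 8.1 kg.
Tool frame: the origin (TCP) lies at the very end of the fingers, on their centre line; the grasp point (between the pads) lies 19 mm behind it; z points along the fingers, y is the direction in which the jaws open and shut (so a half turn about z gives the same grasp; the last joint's range is limited). The gripper opens to 92 mm and grips with 3 to 60 N. Pads are 19 mm wide; open, the fingers measure 130 mm over their backs; the gripper's body (75 mm by 190 mm) begins 47 mm behind the grasp point.
Start: joints at [66.2, 24.895, 1.432, 90.138, -0.665, 64.973, -4.303], TCP at [0.192, -0.595, 0.227] pointing down, gripper open.
Joint ranges: [-149.89, 149.89], [-25.12, 119.58], [-72.63, 75.52], [4.76, 147.25], [-75.54, 255.54], [6.69, 114.76], [-157.13, 157.13]. Speed limits (degrees/s): [127.2, 127.2, 172.46, 172.46, 180, 180, 180].

### API

Orientations are given as a 3x3 rotation matrix whose columns are the frame's x, y, z axes.
In Python, from plant import env gives the robot as it stands.
- The arm moves only by the tool move_arm, never from a script. Its argument "series" is a list of rows, each an object with "grip": the closure in counts, from 0 (fully open) to 255 (shut); "translation": the shift along the tool's x, y, z in units of 40 cm (1.0 is 40 cm), a list of three; "twist": the turn about the tool's z in units of 360 degrees (1.0 is 360 degrees). In form: [{"grip": grip, "translation": [tx, ty, tz], "twist": twist}, ...]. A call has 1 to 8 rows; each row is the pose to reach, as a shift and turn from the pose commanded when the call began, along the tool's axes at that moment, turning the shorter way round; what a row does not reach only later rows make up. A row lasts 1/12 s, in which the tool goes at most 41.7 mm and 7.16 degrees, less where a joint would pass 70% of its speed; a pose out of reach is approached as far as the arm can. A call with a number of a shift or a turn outside -1 to 1 is refused whole. A call with a gripper value outside its range is refused whole. The fingers move at their own pace and stop on an object; "newtons" is the grip in N (left out, the last holds). Time passes only in rows, so rows that repeat a pose let the fingers close. It gives the time, the measured TCP pose, the force and the opening at its end, in the units of the state.
- env.observe(): the state, without advancing time (a new reading comes with each control period).
- env.grab_frame(name): name is "scene" or "top" or "wrist"; returns a dict with "color" (384x512x3 uint8, blue, green, red), "fov_y" (degrees; the focal length in pixels is half the picture's height over the tangent of half this angle, whatever the lens; pixels are square), "cx", "cy" (the principal point, pixels), "distortion" ([k1, k2, p1, p2, k3] as OpenCV has them; the pictures are not rectified), "R" (3x3) and "t" (3): a world point X has camera coordinates R X + t. Camera axes: x right, y down, z forward; pixel columns grow to the right and rows downward; lengths in m; the calibration is good to about 2 mm. A picture is of the moment at which its call begins. There is no depth.
- env.job_done(): hands the job in, once; it reports no verdict.
Trained networks look in a picture, given as the dict that the camera call returned (one of the last four; its "shot" number tells which), for a name from the list of things; names that differ only in an ending like _2 or _b are one class to them, and where a whole thing is asked for, a point or a joint stands for the part that bears it (a point fixed in the world has none). Each returns a list of dicts, best first, with "score" (0 to 1); they miss things now and then, are a little off and sometimes report something else, mostly with a low value. They report only what shows in the picture. A call takes as long as a camera call. They do not tell look-alikes from the thing itself.
- env.spot_in(picture, query): "box" ([centre column, centre row, width, height] in pixels, round what is visible of it).
- env.outline_of(picture, query): "mask" (384x512 bool, what is visible of it) and "box" ([centre column, centre row, width, height] in pixels, round what is visible of it).
The state is a dict: "clock": time; "joint_pos": joint angles; "dq": joint speeds; "joint_torque": joint torques, N m; "tcp_pos": TCP position; "ee_rot": TCP orientation; "wrist_force": force on the tool from outside, world axes, zero at the start; "moment": the same for the moment, N m; "gripper_width": finger opening in m.
Only numpy, scipy, OpenCV 4.12 (cv2) and the standard library are available. Lean on these libraries where they do the work, as an engineer would, in place of code of your own. Each camera call takes 0.05 s, during which the arm holds its last target.

### The job

Someone left the glue pot standing in the gluing jig, where the next workpiece has to go: lift it out by its hoop handle, keeping it upright, set it down (do not drop it) standing on the bench top beside the jig and let go of it. Then draw the jig's spring-loaded jaw open by its pull bar until the brass pointer on the jaw lines up with the red rider on the scale, and finish while still holding it there against the springs, so that a colleague can lay the workpiece in. Leave the other things on the bench where they are.

Things in the scene. Friction and masses are not known exactly. Their poses are not given: they have to be found in the camera images.
- jig: Wooden gluing jig, screwed down; place and heading vary. Origin at bench height under its plywood board (x -0.130 to 0.140, y +-0.065, 18 mm thick); +x runs along the slide from pull bar to fixed fence. Along x: pull bar, guide block (-0.117 to -0.091, 64 mm high over the bench), two rods with coil springs, jaw, bay, fence (from 0.109, 62 mm high). The scale lies along the -y edge.
- bay (a point): Centre of the bay's floor (top of the board, z = 0.018), 64 mm along +x from the jig's origin. The bay is 89 mm wide between the cork faces of the shut jaw and the fence; both are 62 mm high over the bench, jaw 92 mm and fence 120 mm broad. Same axes as the jig.
- pot_grip (a point): Middle of the dark wooden grip of the glue pot's rigid, upright hoop handle: a level bar 14 mm thick and 48 mm long along this frame's y axis, 120 mm above the pot's underside, 40 mm above the lid's knob; the hoop's uprights stand 37 mm either side of the middle. Take it from above, fingers closing along this frame's x axis.
- pot_foot (a point): Centre of the underside of the white glue pot with steel lid (65 mm across, 80 mm high without the hoop handle, 127 mm over it, 0.25 to 0.5 kg). z is the pot's axis (up). It stands at first on the jig's board, in the bay between jaw and fence.
- glue_pot: The same glue pot as a whole; origin at the centre of its underside, frame as pot_foot.
- jaw (a joint): How far the jaw and its pull bar are drawn out, m: 0 shut (pushed there by its springs), at most 0.060; it grows as the bar is pulled along the jig's -x. Two springs push back with about 5 N when shut, growing by 1.5 N per cm (about 12 N at 50 mm); let go, it runs back to 0.
- handle (a point): Middle of the jaw's pull bar: a level black rubber bar 15 mm thick, 53 mm clear between two steel rods, lying along the jig's y axis 44 mm above the bench, bare bench under it; it moves with the jaw. When shut it stands 178 mm from the jig's origin towards -x, 50 mm clear of the guide block. Take it from above, fingers closing along the jig's x axis.
- pointer (a point): Tip of the small brass pointer on the jaw's -y side, just above the scale; it moves with the jaw along the jig's -x.
- mark (a point): White hairline of the small red rider (11 mm wide) clipped on the scale along the board's -y edge: the mark. Its x axis is the jig's x axis. The pointer is on the mark when both have the same position along that axis. The rider stands 26 to 48 mm towards -x from where the pointer is when the jaw is shut.
- walnut_block: Dark walnut block 52 x 120 x 42 mm, a workpiece lying to the left; bystander.
- oak_block: Lighter hardwood block 45 x 105 x 24 mm, lying to the left; bystander.
- try_sq: Try square 110 x 167 x 19 mm lying flat at the right; bystander.
Not all that is in view belongs to the job. What is shaped like the glue_pot but purple is not meant.

How it is judged:
By the outcome, as a careful person would: the job done as asked, in the order asked, and still so for the second after the job is handed in, while the arm keeps its last pose, push and grip.
It also fails if it takes over 40 s, if anything falls off the work surface, if the arm or the gripper's body presses on something with over 40 N, if the wrist force passes 120 N, or if a joint passes its speed limit or range.

## Working session

There is one attempt and no reset: what is moved stays moved. The work goes in short steps, Python scripts to look and compute and a tool call to move; the robot and the scene stay as the last step left them, time stands still between calls to the robot, and variables do not carry over. Pictures are saved under pics/ and viewed, and the job is handed in when it is done.

Besides the shell and the picture viewer there is one more tool, called after ">>>" as name(argument=value, ...), one argument or row to a line, values as JSON. move_arm: Moves the arm, as the interface text tells. Shifts and turns lie within -1 to 1; 1 stands for 40 cm of shift or 360 degrees of turn. Its arguments: {"type":"object","properties":{"series":{"type":"array"},"newtons":{"type":"number"}},"required":["series"]}

```bash
ls; mkdir -p pics; python3 - <<'E'
from plant import env
import cv2,numpy as np,pickle
o=env.observe(); print(o)
for n in ["scene","top","wrist"]:
    f=env.grab_frame(n); cv2.imwrite(f"pics/{n}0.png",f["color"]); pickle.dump(f,open(f"{n}0.pkl","wb"))
    print(n,f["fov_y"],f["cx"],f["cy"],f["distortion"],f["R"],f["t"])
    for q in ["glue_pot","jig","pot_grip","handle","pointer","mark","pot_foot"]:
        print(q,[(np.round(d["box"]),round(d["score"],2)) for d in env.spot_in(f,q)])
E
```

```text
pics
{'clock': 0.0, 'joint_pos': array([66.20001498, 24.93627411,  1.43034842, 90.19020145, -0.66615879,
       64.97271151, -4.30246319]), 'dq': array([ 0.01749849, -0.06141336, -0.06478597,  0.00418746, -0.09924875,
       -0.04409192, -0.07971446]), 'joint_torque': array([-9.14501379e-04, -6.67841077e+01,  9.84886475e-01, -3.14459431e+01,
       -6.04979158e-02,  4.26847301e-02,  1.38578043e-04]), 'tcp_pos': array([ 0.19211831, -0.59419313,  0.22593936]), 'ee_rot': array([[ 9.51499477e-01,  3.07649782e-01, -5.97156860e-04],
       [ 3.07650339e-01, -9.51498350e-01,  1.46933724e-03],
       [-1.16152487e-04, -1.58178912e-03, -9.99998742e-01]]), 'wrist_force': array([ 0.42385544,  0.09424869, -0.50812706]), 'moment': array([ 0.0394354 , -0.01235469, -0.06418551]), 'gripper_width': 0.09161828923837656}
scene 52.3953505282348 258.7460863472764 188.20207076924996 [-0.0726356  0.         0.         0.         0.       ] [[-0.85331895 -0.52137198 -0.00424578]
 [-0.41141822  0.6783175  -0.60878602]
 [ 0.32028396 -0.51774186 -0.79332311]] [0.38614792 0.31634306 1.15270734]
glue_pot [(array
[... 801 characters left out ...]
 24.,  18.]), 0.49)]
jig []
pot_grip [(array([260., 216.,  16.,  19.]), 0.58), (array([156., 217.,  21.,  19.]), 0.54)]
handle [(array([217., 221.,  58.,  28.]), 0.88)]
pointer [(array([219., 223.,  66.,  30.]), 0.96)]
mark [(array([219., 223.,  64.,  25.]), 0.37)]
pot_foot [(array([259., 214.,  21.,  19.]), 0.76), (array([155., 216.,  25.,  23.]), 0.57)]
wrist 61.38556004584923 263.53730549842265 190.4019641117 [0.00579252 0.         0.         0.         0.        ] [[ 0.30772475 -0.95147458  0.00126637]
 [-0.90463759 -0.29216382  0.31027589]
 [-0.29484963 -0.09662518 -0.95064571]] [-0.62498544 -0.03875973  0.39117199]
glue_pot []
jig []
pot_grip []
handle []
pointer []
mark []
pot_foot []
```

```bash
python3 - <<'E'
import cv2
a=cv2.imread("pics/scene0.png");b=cv2.imread("pics/top0.png")
cv2.imwrite("pics/s0c.png",cv2.resize(a[130:340,140:400],None,fx=3,fy=3,interpolation=cv2.INTER_CUBIC)[:600,:800])
cv2.imwrite("pics/t0c.png",cv2.resize(b[150:300,120:320],None,fx=4,fy=4,interpolation=cv2.INTER_CUBIC)[:600,:800])
E
```

```text
(no output)
```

View pics/s0c.png

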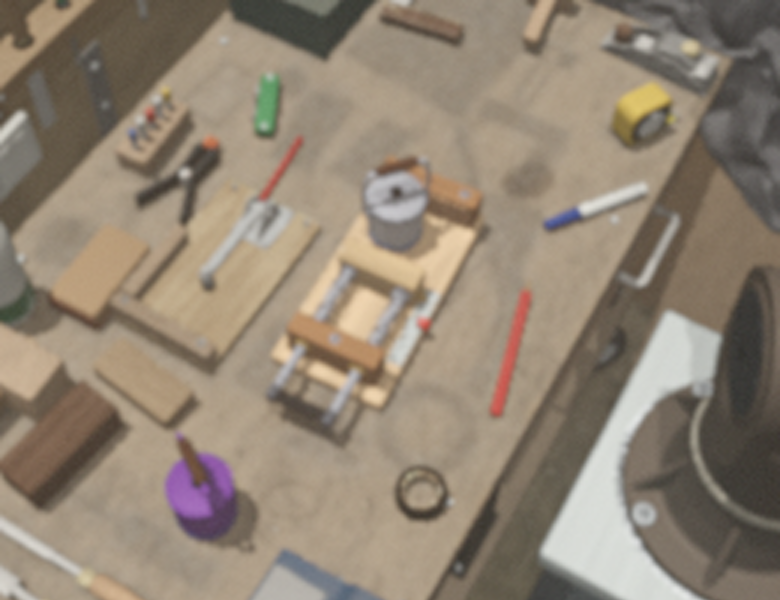

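View pics/t0c.png

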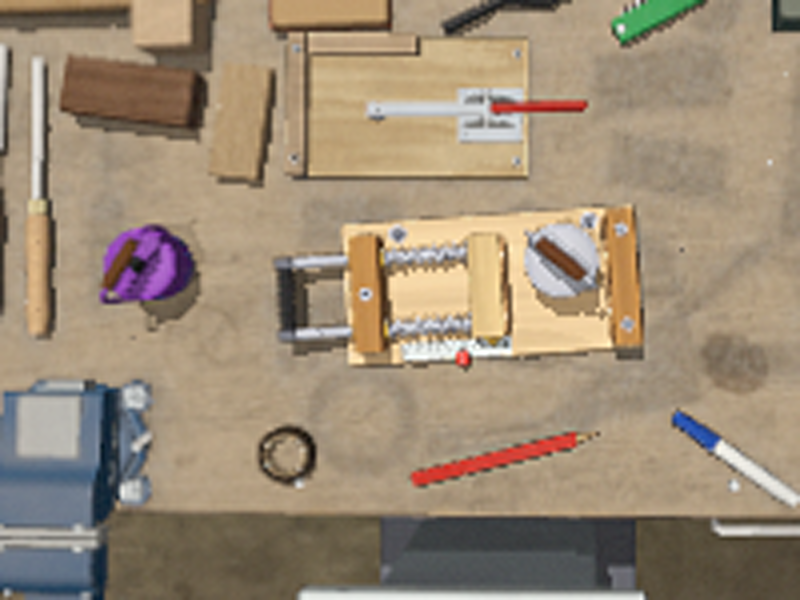

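View pics/top0.png

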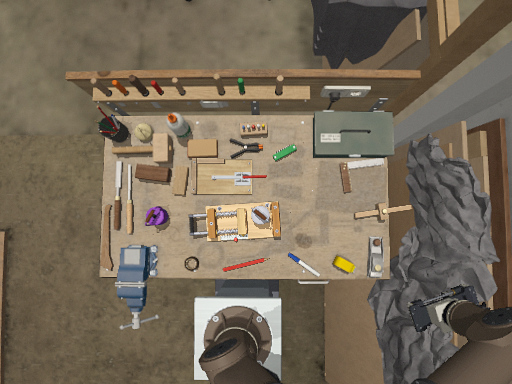

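View pics/scene0.png

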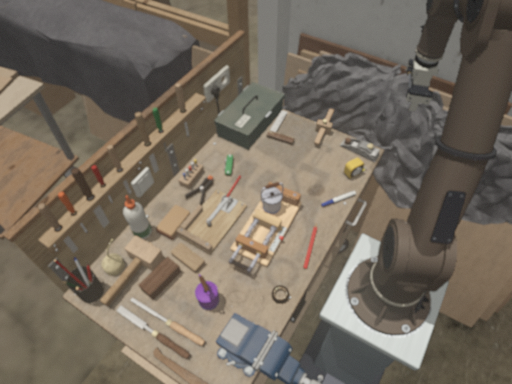

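```bash
cat > h.py <<'E'
import numpy as np,cv2,pickle
def K(f):
    fl=f["color"].shape[0]/2/np.tan(np.radians(f["fov_y"])/2)
    return np.array([[fl,0,f["cx"]],[0,fl,f["cy"]],[0,0,1]])
def ray(f,uv):
    p=cv2.undistortPoints(np.array(uv,float).reshape(-1,1,2),K(f),np.array(f["distortion"])).reshape(-1,2)
    R=np.array(f["R"]);t=np.array(f["t"])
    d=np.c_[p,np.ones(len(p))]@R
    return -R.T@t,d
def plane(f,uv,z):
    c,d=ray(f,uv); z=np.broadcast_to(z,len(d)); return c+d*((z-c[2])/d[:,2])[:,None]
def proj(f,X):
    return cv2.projectPoints(np.array(X,float).reshape(-1,1,3),cv2.Rodrigues(np.array(f["R"]))[0],np.array(f["t"]),K(f),np.array(f["distortion"]))[0].reshape(-1,2)
def tri(fs,uvs):
    A=np.zeros((3,3));b=np.zeros(3)
    for f,uv in zip(fs,uvs):
        c,d=ray(f,[uv]);d=d[0]/np.linalg.norm(d[0]);P=np.eye(3)-np.outer(d,d);A+=P;b+=P@c
    return np.linalg.solve(A,b)
E
python3 - <<'E'
from h import *
f=pickle.load(open("top0.pkl","rb"));w=pickle.load(open("wrist0.pkl","rb"))
c=lambda u,v:(120+u/4,150+v/4)
print(plane(f,[c(288,300)],.044)); 
print("board",plane(f,[c(344,226),c(636,205),c(642,358),c(350,364)],[.018,.062,.062,.018]))
print("grip",plane(f,[c(562,257),c(538,238),c(585,277)],.138))
print("purple, table spots",plane(f,[c(148,265),c(720,360)],0))
print("wristcam",-np.array(w["R"]).T@w["t"])
from plant import env
o=env.observe();print(o["ee_rot"].T@(-np.array(w["R"]).T@w["t"]-o["tcp_pos"]), o["ee_rot"].T@np.array(w["R"]).T)
E
```

```text
[[0.41638328 0.1631603  0.044     ]]
board [[ 0.48415815  0.11788936  0.018     ]
 [ 0.50169533 -0.14821732  0.062     ]
 [ 0.36723312 -0.15342655  0.062     ]
 [ 0.35821402  0.11060669  0.018     ]]
grip [[ 0.45396392 -0.08373414  0.138     ]
 [ 0.46963861 -0.06377373  0.138     ]
 [ 0.43749585 -0.10281978  0.138     ]]
purple, table spots [[ 0.44771032  0.30478897  0.        ]
 [ 0.36252472 -0.22810059  0.        ]]
wristcam [ 0.2725969  -0.56818489  0.38468365]
[ 0.08455582 -0.00052298 -0.15794564] [[ 1.17968107e-04 -9.50643220e-01 -3.10286086e-01]
 [ 9.99999275e-01 -2.59772146e-04  1.17607159e-03]
 [-1.19862817e-03 -3.10286000e-01  9.50642499e-01]]
```

>>> move_arm(
  series=[
    {"grip": 0, "translation": [0.58, -0.585, 0], "twist": -0.09},
    {"grip": 0, "translation": [0.58, -0.585, 0], "twist": -0.09},
    {"grip": 0, "translation": [0.58, -0.585, 0], "twist": -0.09},
    {"grip": 0, "translation": [0.58, -0.585, 0], "twist": -0.09},
    {"grip": 0, "translation": [0.58, -0.585, 0], "twist": -0.09},
    {"grip": 0, "translation": [0.58, -0.585, 0], "twist": -0.09},
    {"grip": 0, "translation": [0.58, -0.585, 0], "twist": -0.09},
    {"grip": 0, "translation": [0.58, -0.585, 0], "twist": -0.09},
  ],
)

```text
clock: 1.87
tcp_pos: [0.3418, -0.2984, 0.2271]
ee_rot: [[0.638, 0.77, 0.001], [0.77, -0.638, -0.0], [0.0, 0.001, -1.0]]
wrist_force: [0.8, 0.1, 0.4]
gripper_width: 0.0921
```

>>> move_arm(
  series=[
    {"grip": 0, "translation": [0.59, -0.126, 0], "twist": 0},
    {"grip": 0, "translation": [0.59, -0.126, 0], "twist": 0},
    {"grip": 0, "translation": [0.59, -0.126, 0], "twist": 0},
    {"grip": 0, "translation": [0.59, -0.126, 0], "twist": 0},
    {"grip": 0, "translation": [0.59, -0.126, 0], "twist": 0},
    {"grip": 0, "translation": [0.59, -0.126, 0], "twist": 0},
    {"grip": 0, "translation": [0.59, -0.126, 0], "twist": 0},
    {"grip": 0, "translation": [0.59, -0.126, 0], "twist": 0},
  ],
)

```text
clock: 2.53
tcp_pos: [0.4536, -0.085, 0.2268]
ee_rot: [[0.635, 0.772, 0.0], [0.772, -0.635, 0.0], [0.001, 0.0, -1.0]]
wrist_force: [-0.6, -1.2, 0.2]
gripper_width: 0.0917
```

```bash
python3 - <<'E'
from h import *
from plant import env
o=env.observe();print(o["tcp_pos"],o["ee_rot"])
f=env.grab_frame("wrist");f["obs"]=o;pickle.dump(f,open("w1.pkl","wb"));cv2.imwrite("pics/w1.png",cv2.resize(f["color"],None,fx=1.5,fy=1.5,interpolation=cv2.INTER_CUBIC))
E
```

```text
[ 0.45363381 -0.084989    0.22680202] [[ 6.35100564e-01  7.72429383e-01  3.49455540e-04]
 [ 7.72429288e-01 -6.35100660e-01  3.83054362e-04]
 [ 5.17821889e-04  2.66516526e-05 -9.99999866e-01]]
```

View pics/w1.png

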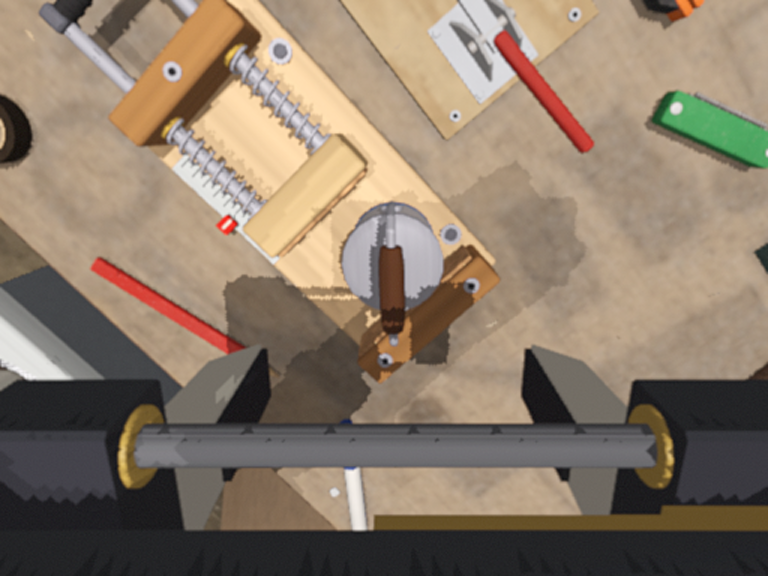

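```bash
python3 - <<'E'
from h import *
f=pickle.load(open("w1.pkl","rb"));im=f["color"]
cv2.imwrite("pics/w1c.png",cv2.resize(im[0:200,60:260],None,fx=3,fy=3,interpolation=cv2.INTER_CUBIC))
cv2.imwrite("pics/w1d.png",cv2.resize(im[80:260,180:360],None,fx=3.3,fy=3.3,interpolation=cv2.INTER_CUBIC))
E
```

```text
(no output)
```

View pics/w1c.png

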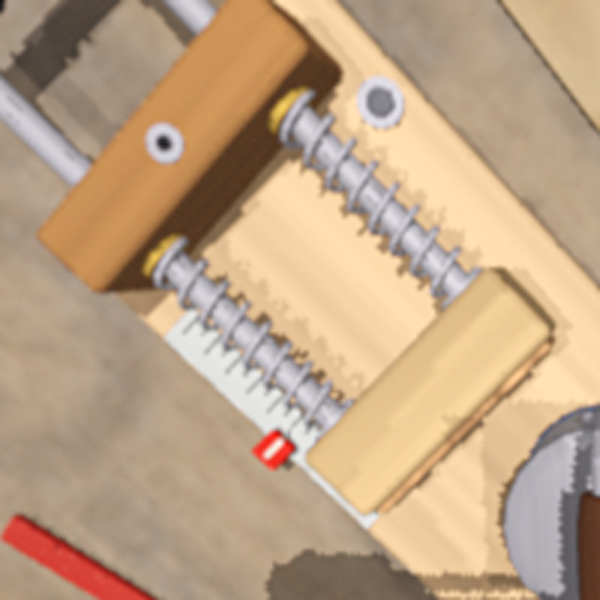

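View pics/w1d.png

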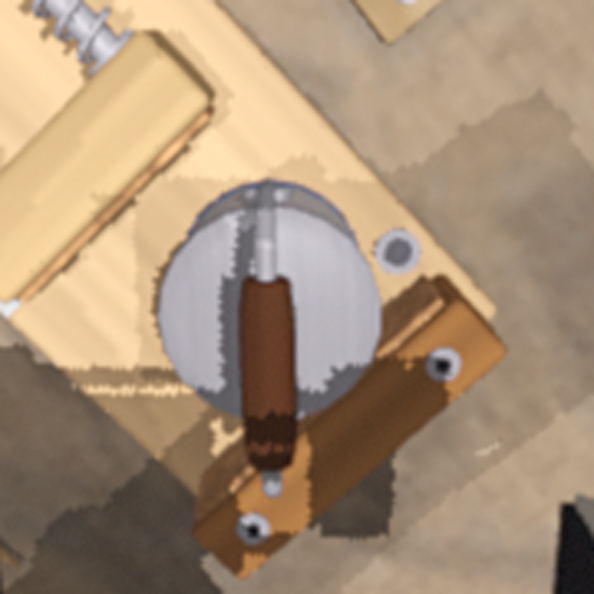

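```bash
python3 - <<'E'
from h import *
f=pickle.load(open("w1.pkl","rb"))
c=lambda u,v:(60+u/3,0+v/3); d=lambda u,v:(180+u/3.3,80+v/3.3)
g=plane(f,[d(268,280),d(270,468),d(269,374)],.143); print("grip",g, np.degrees(np.arctan2(*(g[1]-g[0])[1::-1])), np.linalg.norm(g[1]-g[0]))
fe=plane(f,[d(507,350),d(240,577)],.062);print("fence",fe,np.linalg.norm(fe[0]-fe[1]))
ja=plane(f,[c(555,325),c(375,515),c(490,270),c(305,460)],.062);print("jaw",ja,np.linalg.norm(ja[0]-ja[1]))
gu=plane(f,[c(305,45),c(100,290),c(38,236)],.064);print("guide",gu)
for a,b in [(fe[0],fe[1]),(ja[0],ja[1]),(ja[2],ja[3]),(gu[0],gu[1])]:
    v=a-b; print(np.degrees(np.arctan2(v[1],v[0])))
print("mark",plane(f,[c(273,450)],.022))
E
```

```text
grip [[ 0.4689266  -0.0633499   0.143     ]
 [ 0.43909812 -0.10024044  0.143     ]
 [ 0.45444186 -0.08126386  0.143     ]] -128.9578645537568 0.047441011222123415
fence [[ 0.50007577 -0.14368139  0.062     ]
 [ 0.38277222 -0.15190701  0.062     ]] 0.1175915972093966
jaw [[ 0.47972054 -0.02480073  0.062     ]
 [ 0.39088708 -0.03378786  0.062     ]
 [ 0.47477645  0.0012042   0.062     ]
 [ 0.38594644 -0.0049547   0.062     ]] 0.08928691073986607
guide [[0.47492698 0.08298191 0.064     ]
 [0.37540273 0.07493087 0.064     ]
 [0.37282376 0.09792842 0.064     ]]
4.011156870223283
5.776862208041017
3.966170184321888
4.624885080037423
mark [[0.36431621 0.00721019 0.022     ]]
```

>>> move_arm(
  series=[
    {"grip": 0, "translation": [0.0085, -0.0045, 0.09], "twist": 0},
    {"grip": 0, "translation": [0.0085, -0.0045, 0.18], "twist": 0},
    {"grip": 0, "translation": [0.0085, -0.0045, 0.24], "twist": 0},
    {"grip": 0, "translation": [0.0085, -0.0045, 0.27], "twist": 0},
    {"grip": 0, "translation": [0.0085, -0.0045, 0.27], "twist": 0},
    {"grip": 0, "translation": [0.0085, -0.0045, 0.27], "twist": 0},
  ],
  newtons=40,
)

```text
clock: 3.08
tcp_pos: [0.453, -0.0844, 0.1186]
ee_rot: [[0.64, 0.768, -0.002], [0.768, -0.64, -0.0], [-0.001, -0.001, -1.0]]
wrist_force: [-0.6, 0.6, -0.1]
gripper_width: 0.0917
```

```bash
python3 - <<'E'
from h import *
from plant import env
o=env.observe();print(o["tcp_pos"],o["wrist_force"])
f=env.grab_frame("wrist");f["obs"]=o;pickle.dump(f,open("w2.pkl","wb"));cv2.imwrite("pics/w2.png",cv2.resize(f["color"],None,fx=1.5,fy=1.5,interpolation=cv2.INTER_CUBIC))
E
```

```text
[ 0.45302077 -0.08444159  0.11857187] [-0.55884954  0.60540754 -0.11053695]
```

View pics/w2.png

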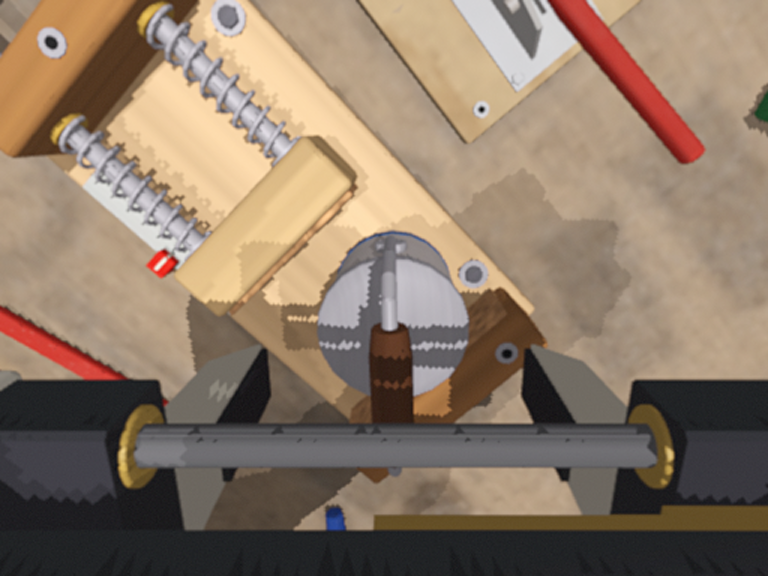

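>>> move_arm(
  series=[
    {"grip": 0, "translation": [0.007, -0.003, 0], "twist": 0},
    {"grip": 255, "translation": [0.007, -0.003, 0], "twist": 0},
    {"grip": 255, "translation": [0.007, -0.003, 0], "twist": 0},
    {"grip": 255, "translation": [0.007, -0.003, 0], "twist": 0},
    {"grip": 255, "translation": [0.007, -0.003, 0], "twist": 0},
    {"grip": 255, "translation": [0.007, -0.003, 0], "twist": 0},
    {"grip": 255, "translation": [0.007, -0.003, 0], "twist": 0},
    {"grip": 255, "translation": [0.007, -0.003, 0], "twist": 0},
  ],
  newtons=40,
)

```text
clock: 3.8
tcp_pos: [0.4546, -0.0802, 0.1187]
ee_rot: [[0.639, 0.77, -0.0], [0.77, -0.639, -0.0], [-0.0, 0.0, -1.0]]
wrist_force: [-0.0, 0.6, 0.2]
gripper_width: 0.05
```

>>> move_arm(
  series=[
    {"grip": 255, "translation": [0, 0, 0], "twist": 0},
    {"grip": 255, "translation": [0, 0, 0], "twist": 0},
    {"grip": 255, "translation": [0, 0, 0], "twist": 0},
    {"grip": 255, "translation": [0, 0, 0], "twist": 0},
    {"grip": 255, "translation": [0, 0, 0], "twist": 0},
    {"grip": 255, "translation": [0, 0, 0], "twist": 0},
    {"grip": 255, "translation": [0, 0, 0], "twist": 0},
    {"grip": 255, "translation": [0, 0, 0], "twist": 0},
  ],
)

```text
clock: 4.47
tcp_pos: [0.4546, -0.0803, 0.1187]
ee_rot: [[0.639, 0.769, -0.0], [0.769, -0.639, -0.0], [-0.0, 0.0, -1.0]]
wrist_force: [0.6, -0.5, 1.3]
gripper_width: 0.0126
```

>>> move_arm(
  series=[
    {"grip": 255, "translation": [0, 0, 0], "twist": 0},
    {"grip": 255, "translation": [0, 0, -0.02], "twist": 0},
    {"grip": 255, "translation": [0, 0, -0.05], "twist": 0},
    {"grip": 255, "translation": [0, 0, -0.08], "twist": 0},
    {"grip": 255, "translation": [0, 0, -0.11], "twist": 0},
    {"grip": 255, "translation": [0, 0, -0.14], "twist": 0},
    {"grip": 255, "translation": [0, 0, -0.17], "twist": 0},
    {"grip": 255, "translation": [0, 0, -0.2], "twist": 0},
  ],
)

```text
clock: 5.13
tcp_pos: [0.4541, -0.0799, 0.1995]
ee_rot: [[0.638, 0.77, -0.001], [0.77, -0.638, 0.0], [-0.0, -0.001, -1.0]]
wrist_force: [0.2, 0.0, -3.7]
gripper_width: 0.0128
```

```bash
python3 - <<'E'
from h import *
from plant import env
o=env.observe();print(o["tcp_pos"],o["wrist_force"],o["gripper_width"])
f=env.grab_frame("wrist");f["obs"]=o;pickle.dump(f,open("w3.pkl","wb"));cv2.imwrite("pics/w3.png",cv2.resize(f["color"],None,fx=1.5,fy=1.5,interpolation=cv2.INTER_CUBIC))
E
```

```text
[ 0.4541148  -0.07992514  0.19947822] [ 0.24913453  0.00655399 -3.74584053] 0.012797123207002348
```

View pics/w3.png

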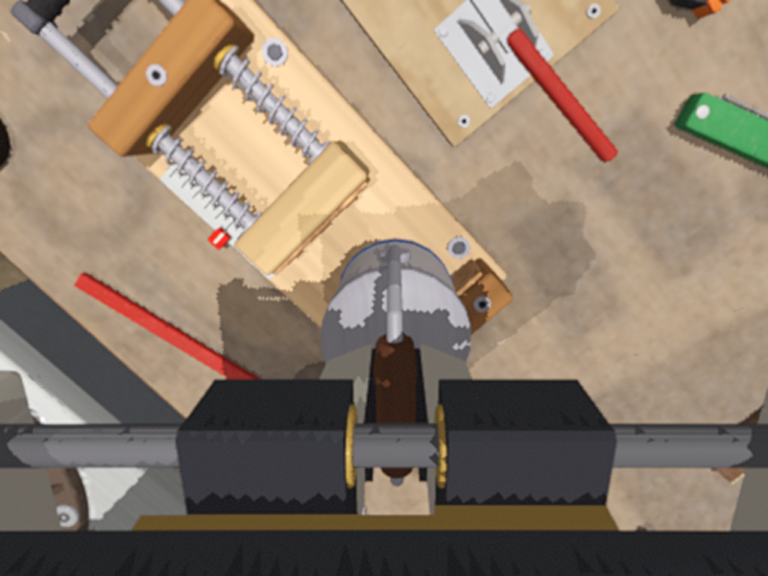

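>>> move_arm(
  series=[
    {"grip": 255, "translation": [-0.03, 0.03, 0], "twist": 0},
    {"grip": 255, "translation": [-0.09, 0.09, 0], "twist": 0},
    {"grip": 255, "translation": [-0.15, 0.15, 0], "twist": 0},
    {"grip": 255, "translation": [-0.21, 0.21, 0], "twist": 0},
    {"grip": 255, "translation": [-0.26, 0.26, 0], "twist": 0},
    {"grip": 255, "translation": [-0.285, 0.285, 0.02], "twist": 0},
    {"grip": 255, "translation": [-0.285, 0.285, 0.07], "twist": 0},
    {"grip": 255, "translation": [-0.285, 0.285, 0.12], "twist": 0},
  ],
)

```text
clock: 5.85
tcp_pos: [0.4696, -0.2418, 0.1501]
ee_rot: [[0.64, 0.768, 0.001], [0.768, -0.64, -0.0], [0.0, 0.001, -1.0]]
wrist_force: [-0.0, 1.5, -5.1]
gripper_width: 0.0125
```

```bash
python3 - <<'E'
from h import *
from plant import env
o=env.observe();print(o["tcp_pos"],o["wrist_force"],o["gripper_width"])
f=env.grab_frame("wrist");f["obs"]=o;pickle.dump(f,open("w4.pkl","wb"));cv2.imwrite("pics/w4.png",cv2.resize(f["color"],None,fx=1.5,fy=1.5,interpolation=cv2.INTER_CUBIC))
E
```

```text
[ 0.46960067 -0.24184742  0.15009903] [-0.00988506  1.52402611 -5.08938782] 0.012538056087035463
```

View pics/w4.png

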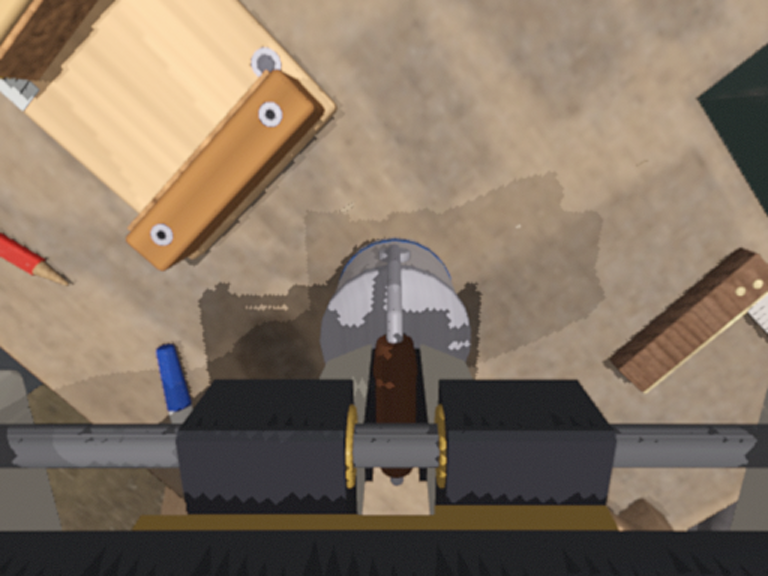

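>>> move_arm(
  series=[
    {"grip": 255, "translation": [0, 0, 0.035], "twist": 0},
    {"grip": 255, "translation": [0, 0, 0.07], "twist": 0},
    {"grip": 255, "translation": [0, 0, 0.095], "twist": 0},
    {"grip": 255, "translation": [0, 0, 0.108], "twist": 0},
    {"grip": 255, "translation": [0, 0, 0.114], "twist": 0},
    {"grip": 255, "translation": [0, 0, 0.118], "twist": 0},
    {"grip": 255, "translation": [0, 0, 0.12], "twist": 0},
    {"grip": 255, "translation": [0, 0, 0.12], "twist": 0},
  ],
)

```text
clock: 6.57
tcp_pos: [0.4699, -0.2408, 0.1032]
ee_rot: [[0.639, 0.77, 0.001], [0.77, -0.639, -0.0], [0.0, 0.001, -1.0]]
wrist_force: [-0.3, 0.3, -4.6]
gripper_width: 0.0124
```

>>> move_arm(
  series=[
    {"grip": 255, "translation": [0, 0, 0.002], "twist": 0},
    {"grip": 255, "translation": [0, 0, 0.004], "twist": 0},
    {"grip": 255, "translation": [0, 0, 0.006], "twist": 0},
    {"grip": 255, "translation": [0, 0, 0.006], "twist": 0},
  ],
)

```text
clock: 6.9
tcp_pos: [0.47, -0.2408, 0.1007]
ee_rot: [[0.639, 0.77, 0.001], [0.77, -0.639, -0.0], [0.0, 0.001, -1.0]]
wrist_force: [-1.0, 1.5, -0.1]
gripper_width: 0.0125
```

>>> move_arm(
  series=[
    {"grip": 255, "translation": [0, 0, 0.001], "twist": 0},
    {"grip": 255, "translation": [0, 0, 0.001], "twist": 0},
  ],
)

```text
clock: 7.07
tcp_pos: [0.4701, -0.2408, 0.1007]
ee_rot: [[0.639, 0.77, 0.001], [0.77, -0.639, -0.001], [0.0, 0.001, -1.0]]
wrist_force: [-1.4, 1.1, 6.1]
gripper_width: 0.0126
```

Standing on the bench (force now upward). Open.

>>> move_arm(
  series=[
    {"grip": 120, "translation": [0, 0, 0], "twist": 0},
    {"grip": 120, "translation": [0, 0, 0], "twist": 0},
    {"grip": 120, "translation": [0, 0, 0], "twist": 0},
    {"grip": 120, "translation": [0, 0, 0], "twist": 0},
    {"grip": 120, "translation": [0, 0, 0], "twist": 0},
    {"grip": 120, "translation": [0, 0, 0], "twist": 0},
    {"grip": 120, "translation": [0, 0, 0], "twist": 0},
  ],
)

```text
clock: 7.65
tcp_pos: [0.4696, -0.2407, 0.0999]
ee_rot: [[0.639, 0.77, -0.0], [0.77, -0.639, -0.0], [-0.0, -0.0, -1.0]]
wrist_force: [-0.4, 0.6, 0.3]
gripper_width: 0.0481
```

>>> move_arm(
  series=[
    {"grip": 120, "translation": [0, 0, -0.04], "twist": 0},
    {"grip": 120, "translation": [0, 0, -0.12], "twist": 0},
    {"grip": 120, "translation": [0, 0, -0.22], "twist": 0},
    {"grip": 0, "translation": [0, 0, -0.3], "twist": 0},
    {"grip": 0, "translation": [0, 0, -0.3], "twist": 0},
  ],
)

```text
clock: 8.07
tcp_pos: [0.4728, -0.2416, 0.2264]
ee_rot: [[0.638, 0.77, 0.009], [0.77, -0.638, -0.004], [0.003, 0.01, -1.0]]
wrist_force: [1.3, 0.4, -0.1]
gripper_width: 0.0573
```

```bash
python3 - <<'E'
from h import *
from plant import env
o=env.observe();print(o["tcp_pos"],o["wrist_force"],o["gripper_width"],o["joint_pos"])
R=o["ee_rot"];print(R.T@(np.array([.425,.13,.22])-o["tcp_pos"])/.4)
f=env.grab_frame("wrist");f["obs"]=o;pickle.dump(f,open("w5.pkl","wb"));cv2.imwrite("pics/w5.png",cv2.resize(f["color"],None,fx=1.5,fy=1.5,interpolation=cv2.INTER_CUBIC))
E
```

```text
[ 0.47283902 -0.24160358  0.2264034 ] [ 1.3443624   0.38159325 -0.14185276] 0.057292203797397134 [ 37.16562669  17.47664905 -20.25268904 102.42327833   6.91455251
  60.73171659 -25.2366261 ]
[ 0.63859365 -0.68533973  0.01118317]
```

View pics/w5.png

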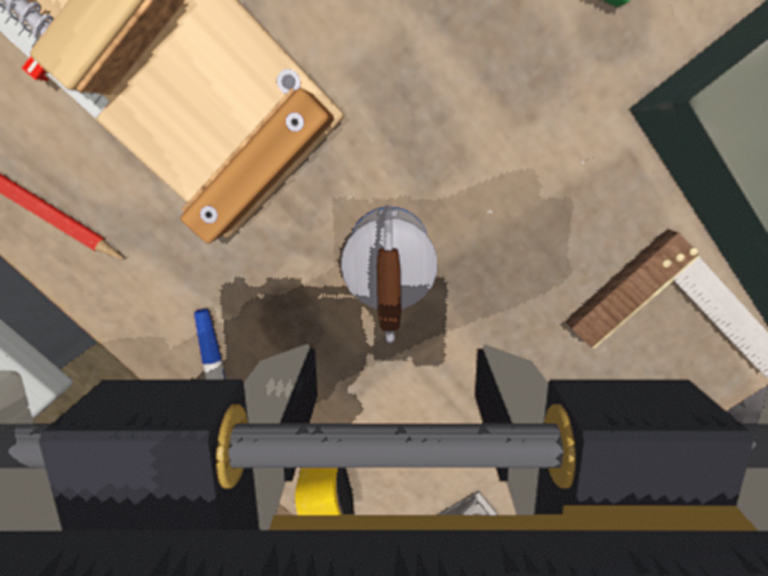

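>>> move_arm(
  series=[
    {"grip": 120, "translation": [0.64, -0.685, 0.01], "twist": 0.128},
    {"grip": 120, "translation": [0.64, -0.685, 0.01], "twist": 0.128},
    {"grip": 120, "translation": [0.64, -0.685, 0.01], "twist": 0.128},
    {"grip": 120, "translation": [0.64, -0.685, 0.01], "twist": 0.128},
    {"grip": 120, "translation": [0.64, -0.685, 0.01], "twist": 0.128},
    {"grip": 120, "translation": [0.64, -0.685, 0.01], "twist": 0.128},
    {"grip": 120, "translation": [0.64, -0.685, 0.01], "twist": 0.128},
    {"grip": 120, "translation": [0.64, -0.685, 0.01], "twist": 0.128},
  ],
)

```text
clock: 8.78
tcp_pos: [0.4309, 0.06, 0.2159]
ee_rot: [[0.998, 0.066, -0.001], [0.066, -0.998, -0.001], [-0.001, 0.001, -1.0]]
wrist_force: [1.2, -0.4, -0.2]
gripper_width: 0.0486
```

```bash
python3 - <<'E'
from h import *
from plant import env
o=env.observe();print(o["tcp_pos"],o["ee_rot"],o["dq"])
R=o["ee_rot"];print(R.T@(np.array([.425,.13,.22])-o["tcp_pos"])/.4)
E
```

```text
[0.43091916 0.06001827 0.21587925] [[ 9.97836567e-01  6.57342331e-02 -1.09351965e-03]
 [ 6.57332044e-02 -9.97836780e-01 -9.51508694e-04]
 [-1.15370082e-03  8.77569618e-04 -9.99998949e-01]] [-47.94854182   1.08186531 -21.96432862   0.73422377   4.24388514
  -0.91837109 -79.27378056]
[-0.00327746 -0.17553954 -0.01045215]
```

>>> move_arm(
  series=[
    {"grip": 120, "translation": [0, -0.1, 0], "twist": 0},
    {"grip": 120, "translation": [0, -0.15, 0], "twist": 0},
    {"grip": 120, "translation": [0, -0.15, 0], "twist": 0},
    {"grip": 120, "translation": [0, -0.15, 0], "twist": 0},
  ],
)

```text
clock: 9.12
tcp_pos: [0.4266, 0.1204, 0.2159]
ee_rot: [[0.997, 0.077, -0.002], [0.077, -0.997, -0.0], [-0.002, 0.0, -1.0]]
wrist_force: [0.3, -0.8, -0.2]
gripper_width: 0.0483
```

```bash
python3 - <<'E'
from h import *
from plant import env
o=env.observe();print(o["tcp_pos"],o["ee_rot"],np.round(o["dq"],1))
f=env.grab_frame("wrist");f["obs"]=o;pickle.dump(f,open("w6.pkl","wb"));cv2.imwrite("pics/w6.png",cv2.resize(f["color"],None,fx=1.5,fy=1.5,interpolation=cv2.INTER_CUBIC))
E
```

```text
[0.42663098 0.12035001 0.21587958] [[ 9.97030575e-01  7.69916243e-02 -1.52378021e-03]
 [ 7.69911967e-02 -9.97031716e-01 -3.37402793e-04]
 [-1.54523439e-03  2.19083239e-04 -9.99998782e-01]] [ 2.2 -0.3  2.2  0.3  0.2  0.3  0.9]
```

View pics/w6.png

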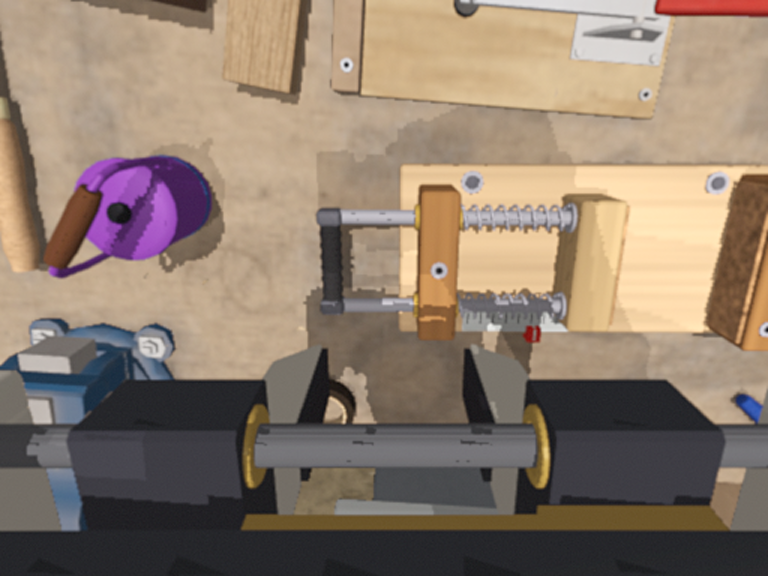

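```bash
python3 - <<'E'
from h import *
f=pickle.load(open("w6.pkl","rb"));t=pickle.load(open("top0.pkl","rb"));s=pickle.load(open("scene0.pkl","rb"))
c=lambda u,v:(u/1.5,v/1.5); ct=lambda u,v:(120+u/4,150+v/4); cs=lambda u,v:(140+u/3,130+v/3)
print("purple grip",tri([f,t,s],[c(75,228),ct(123,263),cs(193,461)]),tri([f,t],[c(75,228),ct(123,263)]))
print("purple knob",tri([f,t],[c(119,212),ct(138,267)]))
print("lid edge right",plane(f,[c(175,212),c(210,195)],[.08,.04]))
b=plane(f,[c(332,263),c(331,218),c(332,305),c(321,263),c(343,263)],.0515);print("bar",b)
print("guide top",plane(f,[c(417,185),c(417,338),c(458,190),c(458,338)],.064))
print("jaw top",plane(f,[c(582,195),c(628,201),c(614,330),c(569,330)],.062))
print("mark",plane(f,[c(533,334)],.022))
print(f["R"],-np.array(f["R"]).T@f["t"])
cv2.imwrite("pics/w6c.png",cv2.resize(f["color"][100:250,200:430],None,fx=3.4,fy=3.4,interpolation=cv2.INTER_CUBIC))
cv2.imwrite("pics/w6p.png",cv2.resize(f["color"][80:220,10:170],None,fx=4,fy=4,interpolation=cv2.INTER_CUBIC))
E
```

```text
purple grip [0.44698469 0.29140352 0.11832093] [0.4478966  0.28840154 0.12448435]
purple knob [0.44615805 0.2928753  0.07208732]
lid edge right [[0.45164085 0.25623264 0.08      ]
 [0.45709298 0.24932584 0.04      ]]
bar [[0.41876597 0.16351242 0.0515    ]
 [0.44987559 0.16531532 0.0515    ]
 [0.38794708 0.16238374 0.0515    ]
 [0.41818531 0.17105511 0.0515    ]
 [0.41934663 0.15596838 0.0515    ]]
guide top [[0.47728863 0.11068755 0.064     ]
 [0.37274333 0.10113155 0.064     ]
 [0.47617943 0.08461293 0.064     ]
 [0.37492785 0.07266245 0.064     ]]
jaw top [[ 0.47885582  0.00524278  0.062     ]
 [ 0.47733254 -0.024786    0.062     ]
 [ 0.38843365 -0.03530776  0.062     ]
 [ 0.38602611 -0.00408661  0.062     ]]
mark [[0.3644267  0.00666844 0.022     ]]
[[ 0.07712939 -0.99701974  0.00164188]
 [-0.9474898  -0.07278496  0.31139271]
 [-0.31034518 -0.0255732  -0.9502799 ]] [0.5110086  0.12748936 0.37369625]
```

View pics/w6c.png

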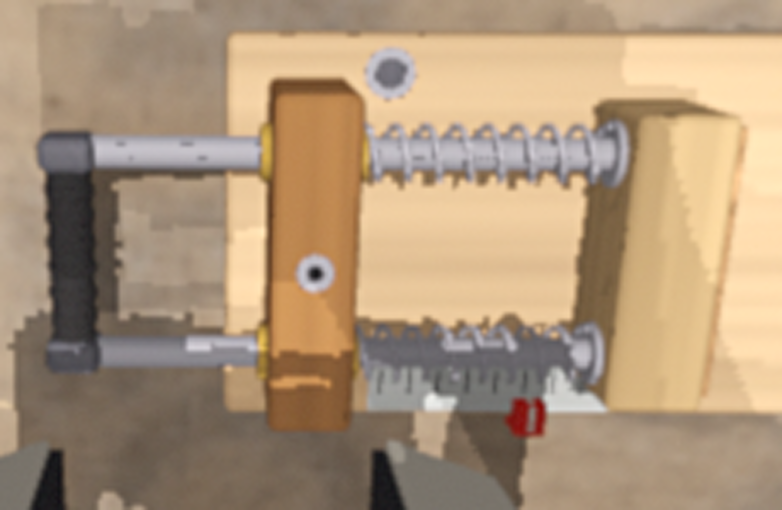

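View pics/w6p.png

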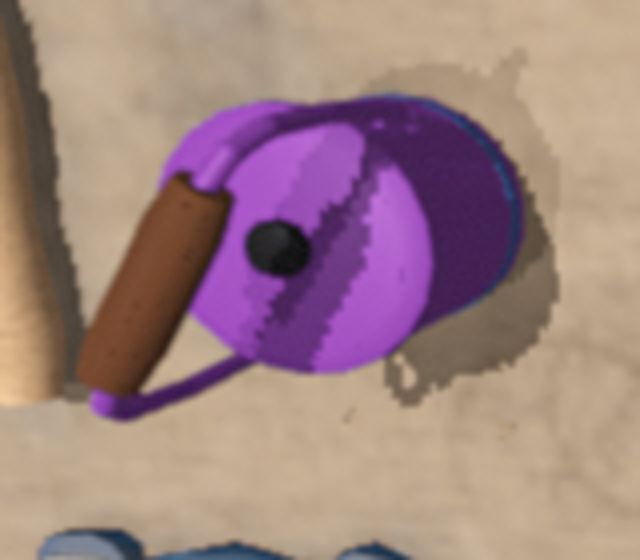

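```bash
python3 - <<'E'
from h import *
from plant import env
o=env.observe();print(np.round(o["joint_pos"],1))
f=env.grab_frame("top");pickle.dump(f,open("t7.pkl","wb"))
s=env.grab_frame("scene");pickle.dump(s,open("s7.pkl","wb"))
a=cv2.resize(f["color"][170:290,140:300],None,fx=4,fy=4,interpolation=cv2.INTER_CUBIC)
cv2.imwrite("pics/t7.png",a)
cv2.imwrite("pics/s7.png",cv2.resize(s["color"][130:330,160:360],None,fx=3,fy=3,interpolation=cv2.INTER_CUBIC))
w=pickle.load(open("w6.pkl","rb"));c=lambda u,v:(10+u/4,80+v/4)
print("purple grip ends",plane(w,[c(205,185),c(108,385)],.122), "upright foot",plane(w,[c(262,352),c(290,105)],.08))
print("vise", plane(w,[(172/1.5,345/1.5),(155/1.5,345/1.5)],.08))
E
```

```text
[   1.    10.9  -27.   113.2    5.9   57.3 -114.5]
purple grip ends [[0.46851477 0.27926841 0.122     ]
 [0.42679616 0.30325764 0.122     ]] upright foot [[0.42357111 0.29593644 0.08      ]
 [0.48042835 0.28404389 0.08      ]]
vise [[0.36250164 0.26382506 0.08      ]
 [0.36165351 0.27500791 0.08      ]]
```

View pics/t7.png

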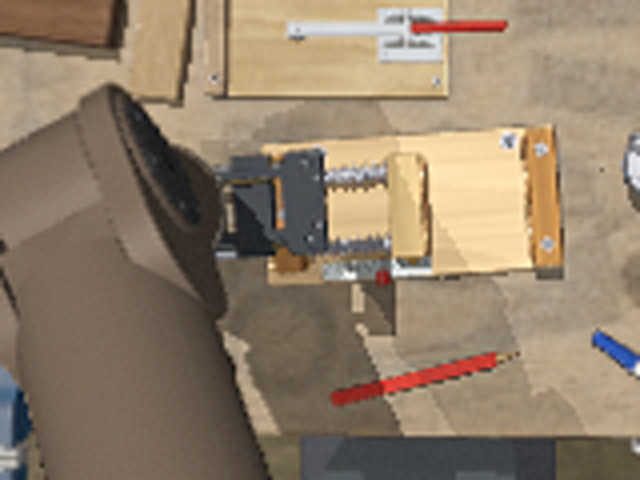

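View pics/s7.png

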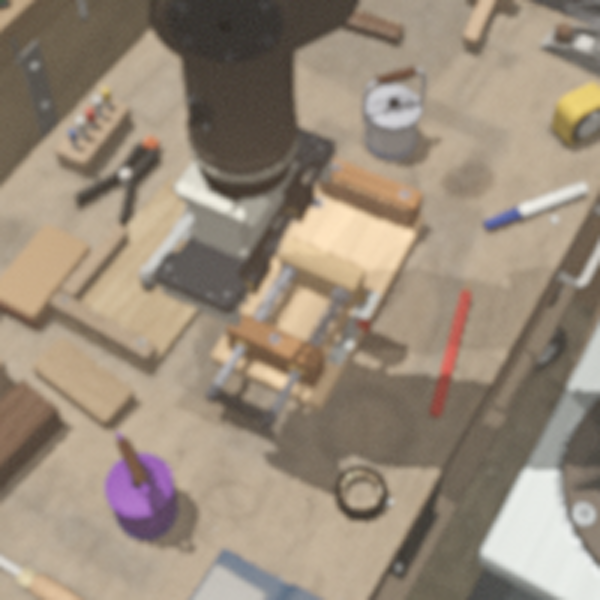

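```bash
python3 - <<'E'
from h import *
f=pickle.load(open("w6.pkl","rb"));t=pickle.load(open("top0.pkl","rb"));s=pickle.load(open("scene0.pkl","rb"))
c=lambda u,v:(u/1.5,v/1.5); ct=lambda u,v:(120+u/4,150+v/4)
print(tri([f,t],[c(155,342),ct(135,395)]),tri([f,t],[c(48,328),ct(45,385)]))
# pot extents by fit: grip from top ends
print(plane(t,[ct(135,243),ct(108,288)],.122))
cv2.imwrite("pics/t0v.png",cv2.resize(t["color"][200:290,115:185],None,fx=6.5,fy=6.5,interpolation=cv2.INTER_CUBIC))
cv2.imwrite("pics/w6v.png",cv2.resize(f["color"][60:260,0:180],None,fx=3,fy=3,interpolation=cv2.INTER_CUBIC))
E
```

```text
[0.32735555 0.31177075 0.00701478] [0.33551134 0.39515978 0.01067499]
[[0.46458367 0.27896854 0.122     ]
 [0.42632892 0.30126058 0.122     ]]
```

View pics/t0v.png

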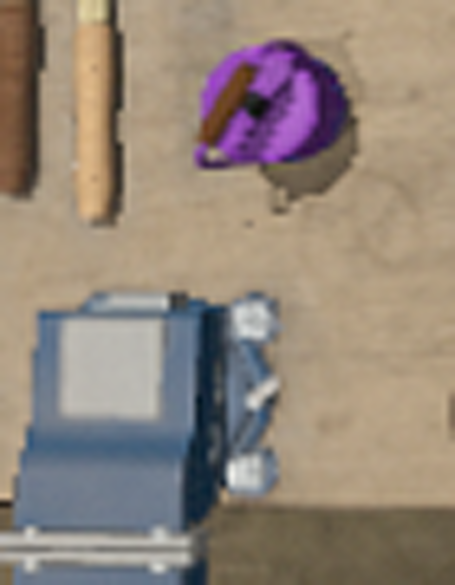

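View pics/w6v.png

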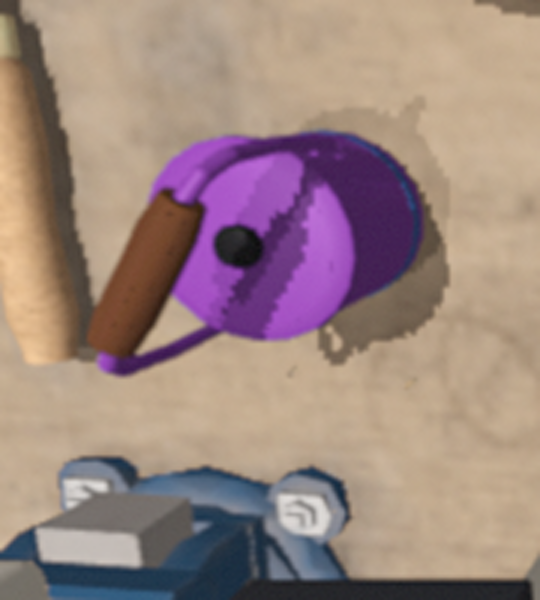

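>>> move_arm(
  series=[
    {"grip": 120, "translation": [0, 0.17, 0], "twist": -0.159},
    {"grip": 120, "translation": [0, 0.17, 0], "twist": -0.159},
    {"grip": 120, "translation": [0, 0.17, 0], "twist": -0.159},
    {"grip": 120, "translation": [0, 0.17, 0], "twist": -0.159},
    {"grip": 120, "translation": [0, 0.17, 0], "twist": -0.159},
    {"grip": 120, "translation": [0, 0.17, 0], "twist": -0.159},
    {"grip": 120, "translation": [0, 0.17, 0], "twist": -0.159},
    {"grip": 120, "translation": [0, 0.17, 0], "twist": -0.159},
  ],
)

```text
clock: 9.93
tcp_pos: [0.4323, 0.05, 0.2165]
ee_rot: [[0.506, 0.862, -0.0], [0.862, -0.506, -0.001], [-0.001, -0.0, -1.0]]
wrist_force: [0.7, -0.4, 0.5]
gripper_width: 0.049
```

>>> move_arm(
  series=[
    {"grip": 120, "translation": [0, 0, 0], "twist": -0.159},
    {"grip": 120, "translation": [0, 0, 0], "twist": -0.159},
    {"grip": 120, "translation": [0, 0, 0], "twist": -0.159},
    {"grip": 120, "translation": [0, 0, 0], "twist": -0.159},
    {"grip": 120, "translation": [0, 0, 0], "twist": -0.159},
    {"grip": 120, "translation": [0, 0, 0], "twist": -0.159},
    {"grip": 120, "translation": [0, 0, 0], "twist": -0.159},
    {"grip": 120, "translation": [0, 0, 0], "twist": -0.159},
  ],
)

```text
clock: 10.6
tcp_pos: [0.4323, 0.0501, 0.2164]
ee_rot: [[-0.452, 0.892, -0.0], [0.892, 0.452, -0.001], [-0.0, -0.001, -1.0]]
wrist_force: [-0.5, 1.0, -0.3]
gripper_width: 0.0485
```

>>> move_arm(
  series=[
    {"grip": 120, "translation": [0, 0, 0], "twist": -0.159},
    {"grip": 120, "translation": [0, 0, 0], "twist": -0.159},
    {"grip": 120, "translation": [0, 0, 0], "twist": -0.159},
    {"grip": 120, "translation": [0, 0, 0], "twist": -0.159},
    {"grip": 120, "translation": [0, 0, 0], "twist": -0.159},
    {"grip": 120, "translation": [0, 0, 0], "twist": -0.159},
    {"grip": 120, "translation": [0, 0, 0], "twist": -0.159},
    {"grip": 120, "translation": [0, 0, 0], "twist": -0.159},
  ],
)

```text
clock: 11.27
tcp_pos: [0.4323, 0.0501, 0.2164]
ee_rot: [[-0.995, 0.103, -0.0], [0.103, 0.995, -0.001], [0.0, -0.001, -1.0]]
wrist_force: [0.2, -0.2, -0.3]
gripper_width: 0.0485
```

```bash
python3 - <<'E'
from h import *
from plant import env
o=env.observe();print(o["tcp_pos"],o["ee_rot"],np.round(o["joint_pos"],1))
f=env.grab_frame("wrist");f["obs"]=o;pickle.dump(f,open("w8.pkl","wb"));cv2.imwrite("pics/w8.png",cv2.resize(f["color"],None,fx=1.5,fy=1.5,interpolation=cv2.INTER_CUBIC))
E
```

```text
[0.43231693 0.05006871 0.21642025] [[-9.94678879e-01  1.03022745e-01 -4.91567864e-04]
 [ 1.03023045e-01  9.94678769e-01 -6.31060140e-04]
 [ 4.23938570e-04 -6.78345011e-04 -9.99999680e-01]] [ 29.9  14.3 -51.  112.9  13.   58.7  57. ]
```

View pics/w8.png

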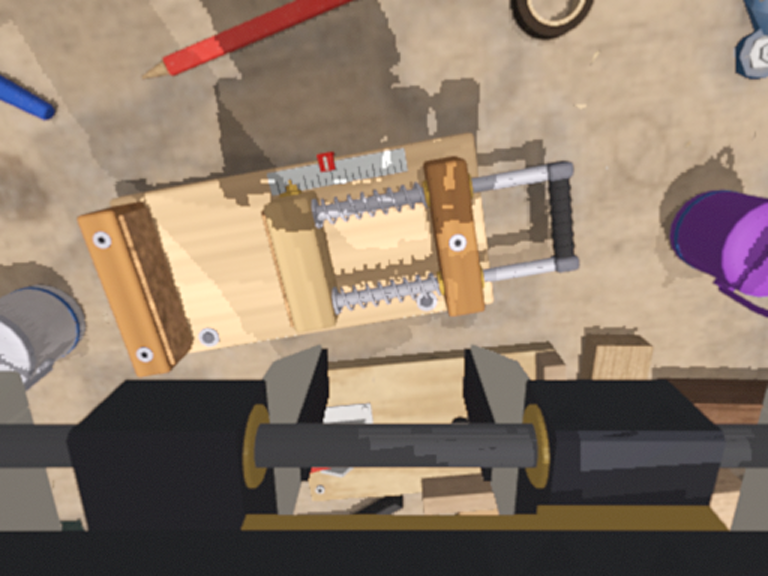

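Pointer is visible near (292,187), mark at (326,161). Zoom.

```bash
python3 - <<'E'
from h import *
f=pickle.load(open("w8.pkl","rb"))
cv2.imwrite("pics/w8c.png",cv2.resize(f["color"][90:160,160:290],None,fx=6,fy=6,interpolation=cv2.INTER_CUBIC))
cv2.imwrite("pics/w8p.png",cv2.resize(f["color"][80:230,280:512],None,fx=3.4,fy=3.4,interpolation=cv2.INTER_CUBIC))
E
```

```text
(no output)
```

View pics/w8c.png

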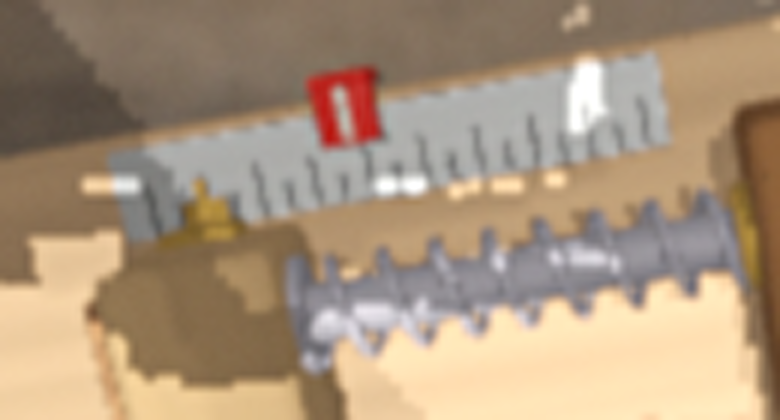

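View pics/w8p.png

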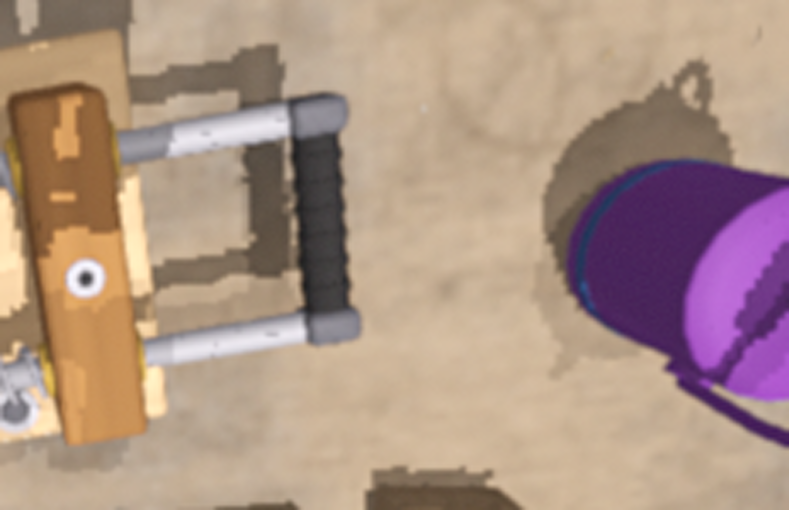

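```bash
python3 - <<'E'
from h import *
f=pickle.load(open("w8.pkl","rb"))
c=lambda u,v:(160+u/6,90+v/6); d=lambda u,v:(280+u/3.4,80+v/3.4); e=lambda u,v:(u/1.5,v/1.5)
# heading from fence outer edge & scale edge & bar
fe=plane(f,[e(80,216),e(147,372)],.062); v=fe[1]-fe[0]; print("fence",fe,np.degrees(np.arctan2(v[1],v[0])))
sc=plane(f,[c(110,155),c(655,55)],.0195); v=sc[0]-sc[1]; print("scale dir",np.degrees(np.arctan2(v[1],v[0])))
bd=plane(f,[e(80,215),e(475,133)],.018); v=bd[0]-bd[1]; print(np.degrees(np.arctan2(v[1],v[0])))
b=plane(f,[d(320,130),d(328,310),d(324,220)],.0515);v=b[1]-b[0];print("bar",b,np.degrees(np.arctan2(v[1],v[0])))
hs=plane(f,[c(338,88),c(350,135)],.025);v=hs[1]-hs[0];print("hair",hs,np.degrees(np.arctan2(v[1],v[0])))
for hd in (-85.7,-85.0):
  ux=np.array([np.cos(np.radians(hd)),np.sin(np.radians(hd)),0])
  for zp in (.020,.023,.026):
    P=plane(f,[c(200,182)],zp)[0]
    for zm in (.022,.026): M=plane(f,[c(344,112)],zm)[0]; print(hd,zp,zm,P,M,"pull",(P-M)@ux)
t=plane(f,[c(u,v) for u,v in [(262,175),(315,165),(370,152),(423,145),(478,135),(535,125)]],.0195);print(np.linalg.norm(np.diff(t,axis=0),axis=1))
E
```

```text
fence [[ 0.3814759  -0.14949755  0.062     ]
 [ 0.49595881 -0.13574479  0.062     ]] 6.850081206359086
scale dir -85.85945963996453
-84.55792311060632
bar [[0.39003361 0.16302393 0.0515    ]
 [0.44391532 0.16554588 0.0515    ]
 [0.41628809 0.16425714 0.0515    ]] 2.6797936697621454
hair [[0.3624784  0.00758788 0.025     ]
 [0.37059475 0.00850109 0.025     ]] 6.419631055228937
-85.7 0.02 0.022 [ 0.37629024 -0.02019221  0.02      ] [0.36675952 0.00758906 0.022     ] pull 0.028417671338042443
-85.7 0.02 0.026 [ 0.37629024 -0.02019221  0.02      ] [0.36655445 0.00817736 0.026     ] pull 0.0290196937177713
-85.7 0.023 0.022 [ 0.37605663 -0.0195183   0.023     ] [0.36675952 0.00758906 0.022     ] pull 0.027728140303634033
-85.7 0.023 0.026 [ 0.37605663 -0.0195183   0.023     ] [0.36655445 0.00817736 0.026     ] pull 0.02833016268336289
-85.7 0.026 0.022 [ 0.37582302 -0.01884439  0.026     ] [0.36675952 0.00758906 0.022     ] pull 0.027038609269225654
-85.7 0.026 0.026 [ 0.37582302 -0.01884439  0.026     ] [0.36655445 0.00817736 0.026     ] pull 0.02764063164895451
-85.0 0.02 0.022 [ 0.37629024 -0.02019221  0.02      ] [0.36675952 0.00758906 0.022     ] pull 0.028506211562912102
-85.0 0.02 0.026 [ 0.37629024 -0.02019221  0.02      ] [0.36655445 0.00817736 0.026     ] pull 0.029110148400403144
-85.0 0.023 0.022 [ 0.37605663 -0.0195183   0.023     ] [0.36675952 0.00758906 0.022     ] pull 0.02781450327418376
-85.0 0.023 0.026 [ 0.37605663 -0.0195183   0.023     ] [0.36655445 0.00817736 0.026     ] pull 0.0284184401116748
-85.0 0.026 0.022 [ 0.37582302 -0.01884439  0.026     ] [0.36675952 0.00758906 0.022     ] pull 0.027122794985455452
-85.0 0.026 0.026 [ 0.37582302 -0.01884439  0.026     ] [0.36655445 0.00817736 0.026     ] pull 0.027726731822946493
[0.00975624 0.01020288 0.00959284 0.01001485 0.01033369]
```

>>> move_arm(
  series=[
    {"grip": 120, "translation": [0.096, 0.274, 0.05], "twist": -0.051},
    {"grip": 120, "translation": [0.096, 0.274, 0.1], "twist": -0.051},
    {"grip": 120, "translation": [0.096, 0.274, 0.15], "twist": -0.051},
    {"grip": 120, "translation": [0.096, 0.274, 0.22], "twist": -0.051},
    {"grip": 120, "translation": [0.096, 0.274, 0.29], "twist": -0.051},
    {"grip": 120, "translation": [0.096, 0.274, 0.29], "twist": -0.051},
    {"grip": 120, "translation": [0.096, 0.274, 0.29], "twist": -0.051},
  ],
)

```text
clock: 11.9
tcp_pos: [0.4052, 0.1637, 0.1001]
ee_rot: [[-0.978, -0.21, -0.003], [-0.21, 0.978, -0.001], [0.003, -0.001, -1.0]]
wrist_force: [0.4, 0.7, 1.2]
gripper_width: 0.0487
```

```bash
python3 - <<'E'
from h import *
from plant import env
o=env.observe();print(o["tcp_pos"],o["ee_rot"],np.round(o["joint_pos"],1))
f=env.grab_frame("wrist");f["obs"]=o;pickle.dump(f,open("w9.pkl","wb"));cv2.imwrite("pics/w9.png",cv2.resize(f["color"],None,fx=1.5,fy=1.5,interpolation=cv2.INTER_CUBIC))
print(proj(f,[[.4175,.164,.0515],[.4055,.163,.0515]])*1.5)
E
```

```text
[0.40515529 0.16365799 0.10010257] [[-9.77722294e-01 -2.09878488e-01 -3.18364353e-03]
 [-2.09874917e-01  9.77727212e-01 -1.42096289e-03]
 [ 3.41096445e-03 -7.21140174e-04 -9.99993923e-01]] [ 10.5  25.6 -50.3 120.8  27.5  45.8  45.2]
[[389.95478841 345.7208355 ]
 [393.23004504 321.9015844 ]]
```

View pics/w9.png

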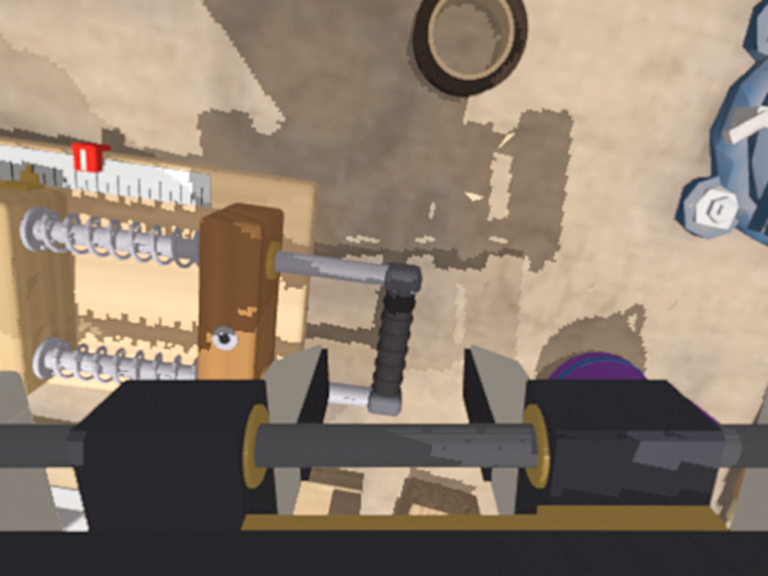

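>>> move_arm(
  series=[
    {"grip": 120, "translation": [0, 0, 0.05], "twist": 0},
    {"grip": 120, "translation": [0, 0, 0.1], "twist": 0},
    {"grip": 120, "translation": [0, 0, 0.14], "twist": 0},
    {"grip": 120, "translation": [0, 0, 0.17], "twist": 0},
    {"grip": 120, "translation": [0, 0, 0.183], "twist": 0},
    {"grip": 120, "translation": [0, 0, 0.183], "twist": 0},
  ],
  newtons=30,
)

```text
clock: 12.45
tcp_pos: [0.4069, 0.1643, 0.0282]
ee_rot: [[-0.978, -0.21, 0.001], [-0.21, 0.978, -0.0], [-0.001, -0.0, -1.0]]
wrist_force: [-0.0, -0.6, 0.7]
gripper_width: 0.0484
```

```bash
python3 - <<'E'
from h import *
from plant import env
o=env.observe();print(o["tcp_pos"],o["wrist_force"])
f=env.grab_frame("wrist");f["obs"]=o;pickle.dump(f,open("w10.pkl","wb"));cv2.imwrite("pics/w10.png",cv2.resize(f["color"],None,fx=1.5,fy=1.5,interpolation=cv2.INTER_CUBIC))
E
```

```text
[0.4069323  0.16427125 0.02820316] [-0.00607825 -0.57497106  0.67643394]
```

View pics/w10.png

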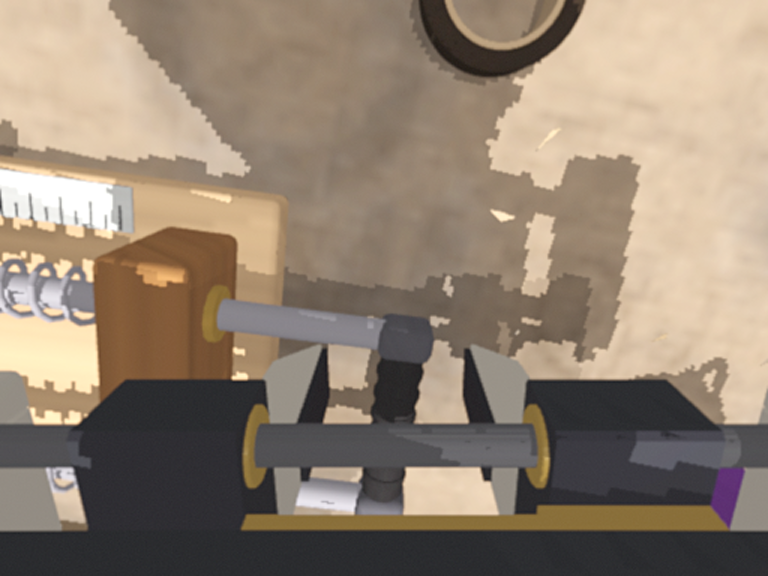

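>>> move_arm(
  series=[
    {"grip": 255, "translation": [0, 0, 0], "twist": 0},
    {"grip": 255, "translation": [0, 0, 0], "twist": 0},
    {"grip": 255, "translation": [0, 0, 0], "twist": 0},
    {"grip": 255, "translation": [0, 0, 0], "twist": 0},
    {"grip": 255, "translation": [0, 0, 0], "twist": 0},
    {"grip": 255, "translation": [0, 0, 0], "twist": 0},
    {"grip": 255, "translation": [0, 0, 0], "twist": 0},
    {"grip": 255, "translation": [0, 0, 0], "twist": 0},
  ],
  newtons=40,
)

```text
clock: 13.17
tcp_pos: [0.4061, 0.1644, 0.0276]
ee_rot: [[-0.977, -0.211, 0.0], [-0.211, 0.977, -0.001], [-0.0, -0.001, -1.0]]
wrist_force: [-0.2, -3.2, 5.2]
gripper_width: 0.0136
```

```bash
python3 - <<'E'
from h import *
from plant import env
o=env.observe();print(o["tcp_pos"],o["wrist_force"],o["gripper_width"],o["ee_rot"],o["moment"])
for n in ["top","scene"]:
    f=env.grab_frame(n);pickle.dump(f,open(n+"11.pkl","wb"))
    a=f["color"][185:265,180:300] if n=="top" else f["color"][170:320,180:330]
    cv2.imwrite(f"pics/{n}11.png",cv2.resize(a,None,fx=6 if n=="top" else 4,fy=6 if n=="top" else 4,interpolation=cv2.INTER_CUBIC))
E
```

```text
[0.40609776 0.16441539 0.02763645] [-0.23213025 -3.15903794  5.1819431 ] 0.013608827645776762 [[-9.77440839e-01 -2.11209330e-01  1.57102535e-04]
 [-2.11209387e-01  9.77440644e-01 -6.19022203e-04]
 [-2.28151384e-05 -6.38239112e-04 -9.99999796e-01]] [-0.4432219  -0.21396561 -0.42540953]
```

View pics/top11.png

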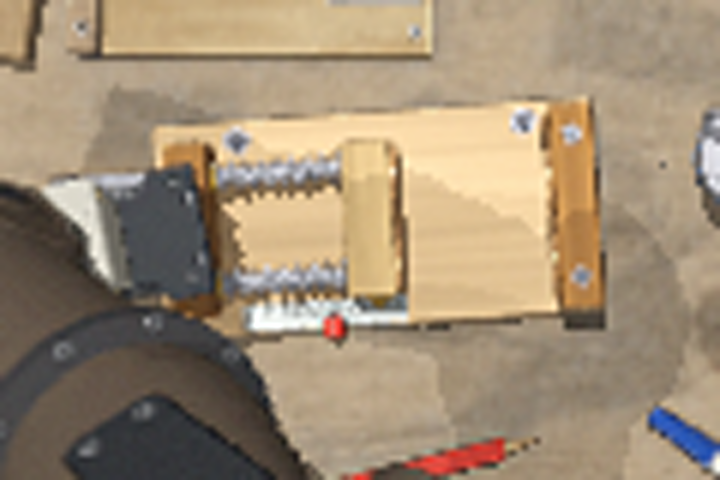

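View pics/scene11.png

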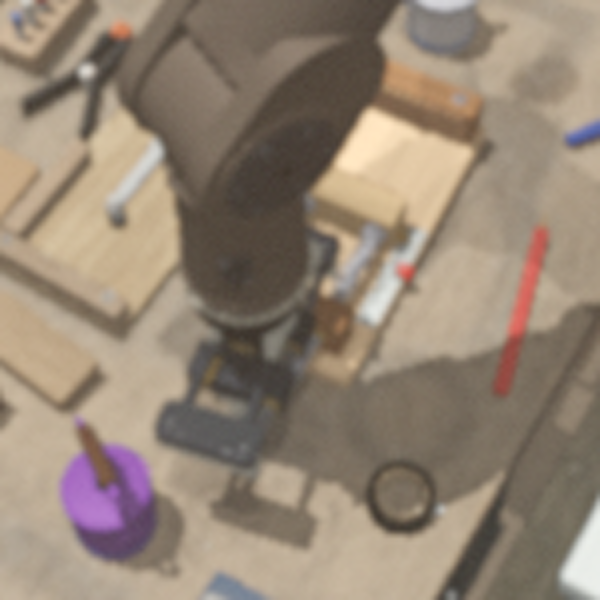

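>>> move_arm(
  series=[
    {"grip": 255, "translation": [-0.0017, 0.0124, 0], "twist": 0},
    {"grip": 255, "translation": [-0.0034, 0.0248, 0], "twist": 0},
    {"grip": 255, "translation": [-0.0051, 0.0371, 0], "twist": 0},
    {"grip": 255, "translation": [-0.0068, 0.0495, 0], "twist": 0},
    {"grip": 255, "translation": [-0.0068, 0.0495, 0], "twist": 0},
    {"grip": 255, "translation": [-0.0068, 0.0495, 0], "twist": 0},
  ],
)

```text
clock: 13.77
tcp_pos: [0.4047, 0.1832, 0.0276]
ee_rot: [[-0.978, -0.211, 0.0], [-0.211, 0.978, -0.003], [0.0, -0.003, -1.0]]
wrist_force: [0.9, -7.4, 8.7]
gripper_width: 0.0138
```

```bash
python3 - <<'E'
from h import *
from plant import env
o=env.observe();print(o["tcp_pos"],o["wrist_force"],o["gripper_width"],(o["tcp_pos"]-[.4061,.1644,.0276])@[-.077,.997,0])
for n in ["top","scene"]:
    f=env.grab_frame(n);pickle.dump(f,open(n+"12.pkl","wb"))
    a=f["color"][185:265,180:300] if n=="top" else f["color"][170:320,180:330]
    cv2.imwrite(f"pics/{n}12.png",cv2.resize(a,None,fx=6 if n=="top" else 4,fy=6 if n=="top" else 4,interpolation=cv2.INTER_CUBIC))
E
```

```text
[0.40472112 0.18322972 0.02756954] [ 0.86532077 -7.41830105  8.68054836] 0.013846714909724528 0.01887940727843836
```

View pics/top12.png

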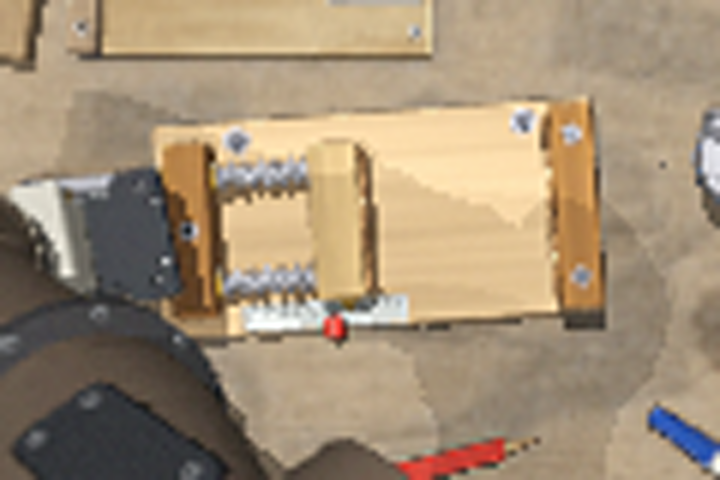

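View pics/scene12.png

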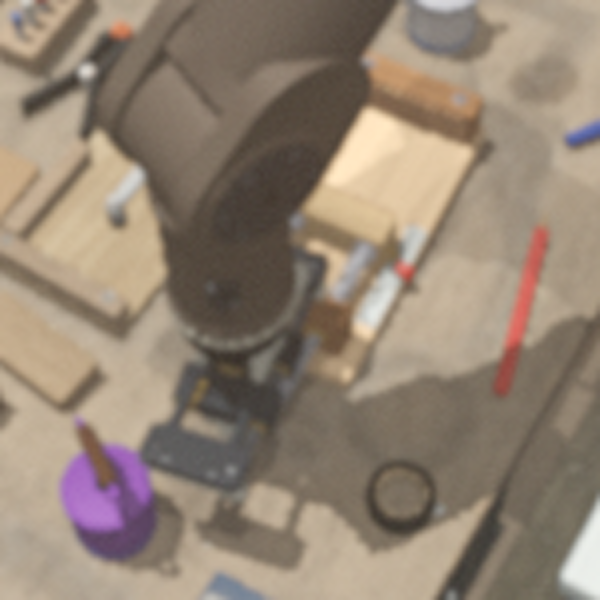

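```bash
cat > jd.py <<'E'
from h import *
def disp(name):
    a=cv2.cvtColor(pickle.load(open("top11.pkl","rb"))["color"],cv2.COLOR_BGR2GRAY);ft=pickle.load(open(name,"rb"));b=cv2.cvtColor(ft["color"],cv2.COLOR_BGR2GRAY)
    k=8; A=cv2.resize(a,None,fx=k,fy=k,interpolation=cv2.INTER_CUBIC);B=cv2.resize(b,None,fx=k,fy=k,interpolation=cv2.INTER_CUBIC)
    x0,x1,y0,y1=[int(v*k) for v in (236,249,207.5,237)]
    r=cv2.matchTemplate(B[y0-2*k:y1+2*k,x0-16*k:x1+2*k],A[y0:y1,x0:x1],cv2.TM_CCOEFF_NORMED)
    _,m,_,l=cv2.minMaxLoc(r); d=((l[0]/k)-16,(l[1]/k)-2)
    c=np.array([242.5,222.]);P=plane(ft,[c,c+d],.062);return m,d,np.linalg.norm(P[1]-P[0])
E
python3 -c "
from jd import *
print(disp('top11.pkl'),disp('top12.pkl'))"
```

```text
(1.0, (0.0, 0.0), np.float64(0.0)) (0.8432088494300842, (-5.0, 0.25), np.float64(0.01768137999954393))
```

>>> move_arm(
  series=[
    {"grip": 255, "translation": [-0.001, 0.008, 0], "twist": 0},
    {"grip": 255, "translation": [-0.002, 0.016, 0], "twist": 0},
    {"grip": 255, "translation": [-0.0031, 0.0226, 0], "twist": 0},
    {"grip": 255, "translation": [-0.0031, 0.0226, 0], "twist": 0},
    {"grip": 255, "translation": [-0.0031, 0.0226, 0], "twist": 0},
  ],
)

```text
clock: 14.28
tcp_pos: [0.4041, 0.1918, 0.0276]
ee_rot: [[-0.978, -0.21, 0.0], [-0.21, 0.978, -0.003], [0.001, -0.003, -1.0]]
wrist_force: [1.0, -8.8, 10.4]
gripper_width: 0.0136
```

```bash
python3 - <<'E'
from h import *
from plant import env
o=env.observe();print(o["tcp_pos"],o["wrist_force"],o["gripper_width"],(o["tcp_pos"]-[.4061,.1644,.0276])@[-.077,.997,0])
for n in ["top","scene","wrist"]:
    f=env.grab_frame(n);pickle.dump(f,open(n+"13.pkl","wb"))
    a=f["color"]
    if n=="top": a=cv2.resize(a[200:250,215:275],None,fx=10,fy=10,interpolation=cv2.INTER_CUBIC)
    if n=="scene": a=cv2.resize(a[170:320,180:330],None,fx=4,fy=4,interpolation=cv2.INTER_CUBIC)
    cv2.imwrite(f"pics/{n}13.png",a)
from jd import disp
print(disp("top13.pkl"))
E
```

```text
[0.40409156 0.19181094 0.02756724] [ 0.97053181 -8.79522277 10.37449943] 0.01363844497794808 0.02748335569235188
(0.803085207939148, (-7.75, 0.25), np.float64(0.02739325915129841))
```

View pics/top13.png

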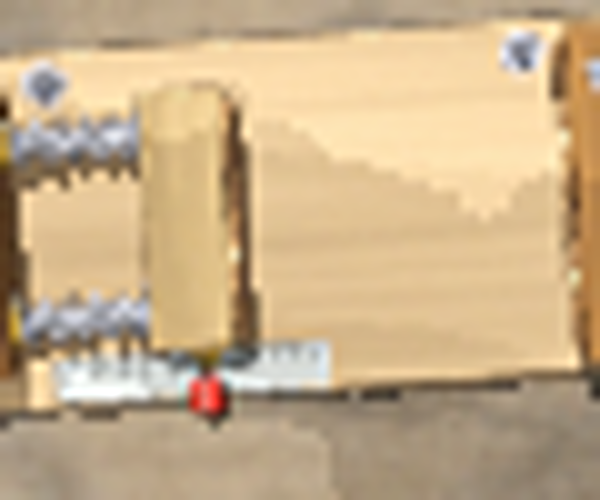

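View pics/scene13.png

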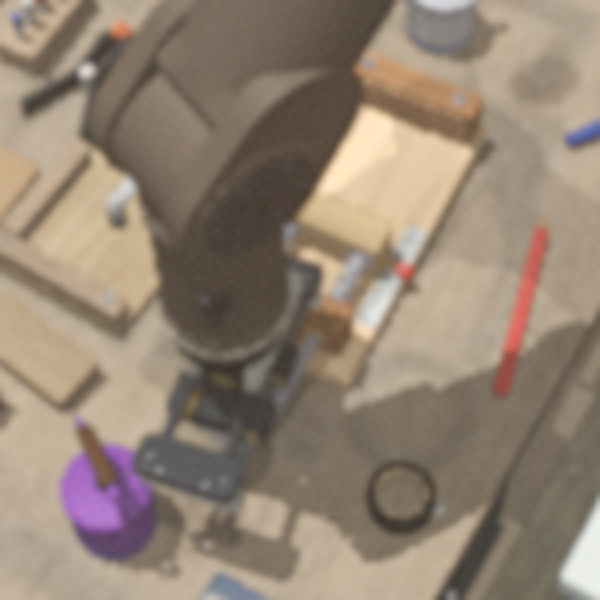

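View pics/wrist13.png

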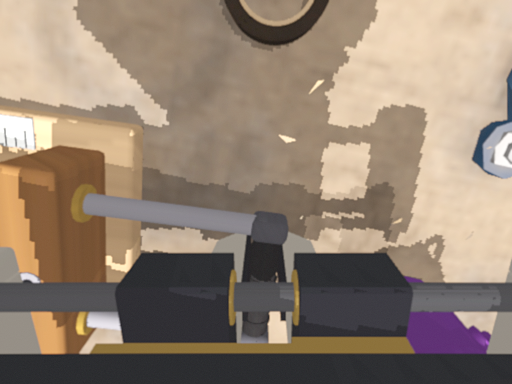

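```bash
python3 - <<'E'
from h import *
f=pickle.load(open("w9.pkl","rb"))
cv2.imwrite("pics/w9c.png",cv2.resize(f["color"][85:145,0:80],None,fx=10,fy=10,interpolation=cv2.INTER_CUBIC))
E
```

```text
(no output)
```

View pics/w9c.png

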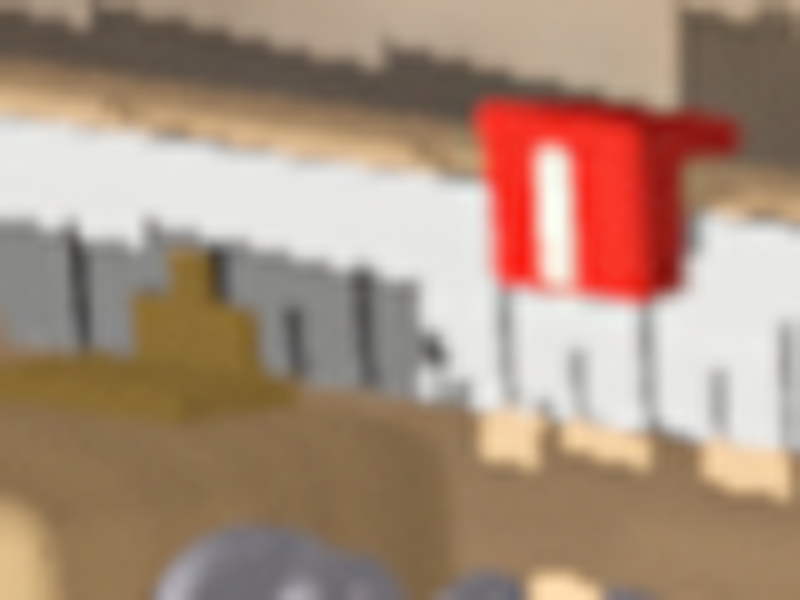

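```bash
python3 - <<'E'
from h import *
f=pickle.load(open("w9.pkl","rb"));g=pickle.load(open("w8.pkl","rb"));t=pickle.load(open("top13.pkl","rb"))
c=lambda u,v:(160+u/6,90+v/6); d=lambda u,v:(u/10,85+v/10)
P=tri([f,g],[d(190,255),c(200,182)]);M=tri([f,g],[d(555,215),c(344,112)]);print(P,M)
for hd in(-86,-85.2):
  ux=np.array([np.cos(np.radians(hd)),np.sin(np.radians(hd)),0]);print((P-M)@ux)
  for zp,zm in((.022,.0265),(.0215,.0245),(.020,.022)):
    print((plane(f,[d(190,255)],zp)-plane(f,[d(555,215)],zm))@ux,(plane(g,[c(200,182)],zp)-plane(g,[c(344,112)],zm))@ux)
  q=lambda u,v:(215+u/10,200+v/10)
  print("top now",(plane(t,[q(209,357)],.0215)-plane(t,[q(207,395)],.0265))@ux)
E
```

```text
[ 0.3759394  -0.01975452  0.02218704] [0.36651787 0.00836775 0.02723965]
0.02871097413961355
[0.02843996] [0.0285957]
[0.0275786] [0.02840988]
[0.0271312] [0.02837843]
top now [0.00115665]
0.028812010412620995
[0.02853703] [0.02869944]
[0.02767291] [0.02851292]
[0.02722412] [0.02848135]
top now [0.00134419]
```

>>> move_arm(
  series=[
    {"grip": 255, "translation": [-0.0003, 0.0027, 0], "twist": 0},
    {"grip": 255, "translation": [-0.0003, 0.0027, 0], "twist": 0},
    {"grip": 255, "translation": [-0.0003, 0.0027, 0], "twist": 0},
    {"grip": 255, "translation": [-0.0003, 0.0027, 0], "twist": 0},
  ],
)

```text
clock: 14.77
tcp_pos: [0.404, 0.1926, 0.0276]
ee_rot: [[-0.978, -0.21, 0.0], [-0.21, 0.978, -0.004], [0.001, -0.004, -1.0]]
wrist_force: [1.6, -8.8, 9.4]
gripper_width: 0.0142
```

```bash
python3 - <<'E'
from h import *
from plant import env
o=env.observe();print(o["tcp_pos"],o["wrist_force"],o["gripper_width"],(o["tcp_pos"]-[.4061,.1644,.0276])@[-.077,.997,0],np.round(o["dq"],1))
for n in ["top","scene"]:
    f=env.grab_frame(n);pickle.dump(f,open(n+"14.pkl","wb"))
    a=f["color"]
    if n=="top": a=cv2.resize(a[200:250,215:275],None,fx=10,fy=10,interpolation=cv2.INTER_CUBIC)
    if n=="scene": a=cv2.resize(a[150:320,160:330],None,fx=3.5,fy=3.5,interpolation=cv2.INTER_CUBIC)
    cv2.imwrite(f"pics/{n}14.png",a)
from jd import disp
print(disp("top14.pkl"))
a=cv2.cvtColor(pickle.load(open("scene0.pkl","rb"))["color"],6)[270:312,190:225].astype(float);b=cv2.cvtColor(f["color"],6)[270:312,190:225].astype(float)
print("purple shift",cv2.phaseCorrelate(a,b))
E
```

```text
[0.40403258 0.19263881 0.02755876] [ 1.63540867 -8.76598946  9.44852346] 0.01415533401012669 0.02831328406640473 [ 0.1 -0.  -0.   0.  -0.  -0.   0. ]
(0.8907050490379333, (-7.875, 0.25), np.float64(0.027834936232930426))
purple shift ((-0.11737592200125846, 0.42712527423460145), 0.7014466144826733)
```

View pics/top14.png

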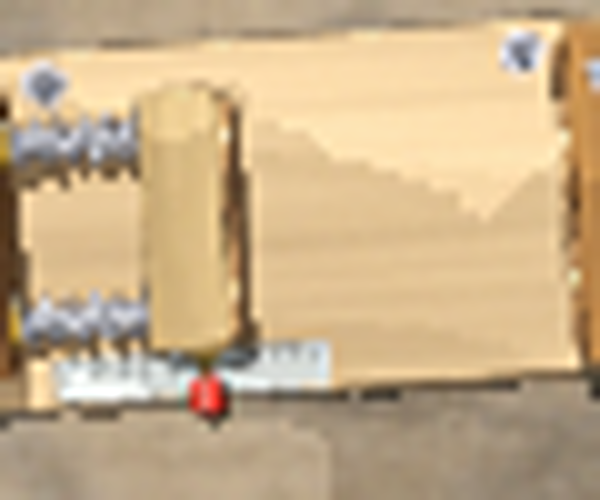

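View pics/scene14.png

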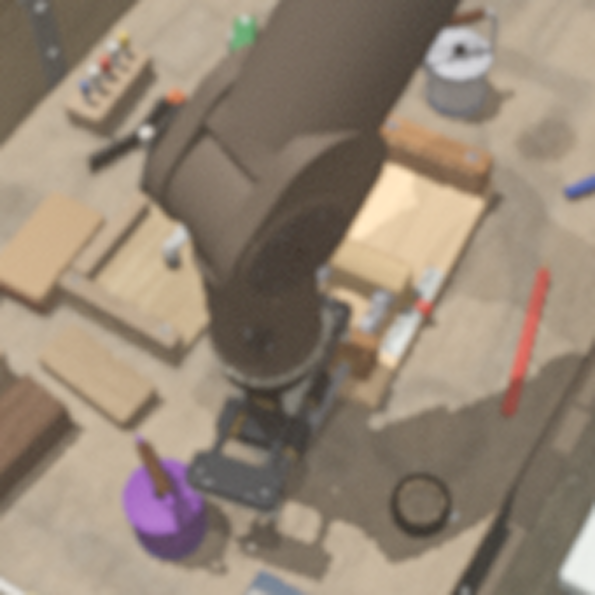

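```bash
python3 - <<'E'
from h import *
L=lambda n:cv2.cvtColor(pickle.load(open(n,"rb"))["color"],6)[280:314,192:217].astype(float)
for n in("scene7.pkl","scene11.pkl","scene12.pkl","scene13.pkl","scene14.pkl"):
    try:print(n,cv2.phaseCorrelate(L("scene0.pkl"),L(n)))
    except Exception as e:print(n,"-")
from plant import env
env.job_done(); o=env.observe(); print(o["clock"],o["tcp_pos"])
E
```

```text
scene7.pkl -
scene11.pkl ((0.43714567853703024, -0.0002735762130328112), 0.994584608790032)
scene12.pkl ((0.5532471586303576, 0.017311608708563853), 0.9145889868497665)
scene13.pkl ((0.48934016718103734, 0.05943451555368995), 0.8623519964727236)
scene14.pkl ((0.472388742667194, 0.03893571522714723), 0.8697235085165272)
the job is handed in; nothing more can be done
the job is handed in; nothing more can be done
```

I lifted the glue pot out of the jig by its hoop handle, stood it upright on the bench beyond the fence and let go of it. I then drew the jaw open and handed the job in at about 14.8 s, still holding the pull bar against the springs.

- **Pot:** the wrist force showed it resting on the bench before I opened the fingers. Pictures taken afterwards show it standing upright, clear of the jig.
- **Jaw:** the wrist pictures put the mark between 27.1 and 28.8 mm of pull, and I aimed for 28.5 mm.
    - The arm's own reading was 28.3 mm at the end, and matching the jaw in the top camera gave 27.8 mm, so the two disagree by about 0.5 mm.
    - In the last top picture the pointer and the rider line up within about 0.5 mm, the pointer slightly short if anything.
    - The wrist force of about 9 N matches the springs at that pull.
- **Purple pot:** the gripper body comes within a few mm of its handle, so I gripped the bar about 12 mm off-centre and turned about 8° to keep clear. Its shift against the first picture was about 0.45 px before I pulled and about the same afterwards, so the pull did not move it. One check on a wider patch of the picture gave 0.43 px in the other direction, probably because the gripper was in it.
- **Other things:** the walnut and oak blocks and the try square were never approached.

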